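Carry a pivoted damper upright to the bench tester

TASK

Take the carrier by its black handle only and, without touching the damper, bring it out of the aluminium prep stand with the inverted damper balanced upright on its foot pivot. Hold it lifted, clear of both forks and standing free and upright, for a good six seconds to show that the foot bush runs freely; never let the damper lean over far. Then carry it, still upright, to the black two-column tester, set the carrier down flat between the low rails of its bed, its front end just short of the bed's end stop and the damper upright between the prongs of the fork, without banging the fork, let go, and leave the other things where they are.

Things in the scene. Friction and masses are not known exactly. Their poses are not given: they have to be found in the camera images.
- carrier: Grey-painted plate 265 x 90 x 12 mm bearing the damper at its front end. Origin: on the plate's underside, below the damper's pivot; z up, x to the front end, away from handle. Plate: x -230 to +35 mm, y +-45 mm. Steel ballast block 44 x 70 x 50 mm on it at x = -203 mm. Mass 0.62 kg nominal (+-10 %) without damper; carrier with damper balances within 15 mm of the handle.
- handle (a point): Grip point of the carrier's black handle block: 44 mm along carrier x, 28 mm across y (grip it across y), top 80 mm above the plate's underside. This point lies 56 mm above the underside, 110 mm behind the origin. Axes as the carrier's.
- pivot (a point): Foot pivot of the damper on the carrier, 35 mm above the underside over the carrier's origin; pin along carrier x, between two grey cheeks at x = +-22 mm, 52 mm high. Axes as the carrier's.
- damper (a joint): Lean of damper relative to carrier, rad; 0 = square to plate, + = top to carrier's -y (right-hand turn about x); stops +-0.3. Bush: spring 0.33 N m/rad to 0, damping 0.05 N m s/rad, no dry friction. Damper 0.30 kg nominal (-8 to +10 %), centre of mass 150 mm above pivot, inertia about pivot 0.0083 kg m2: unstable, falls with time constant about 0.5 s. Starts leaning (+) on a prong.
- damper_top (a point): Upper eye, 262 mm above the pivot on the damper's axis; z up along that axis. The damper is inverted (top-heavy): foot eye and 14 mm rod below, a 42 mm diameter cylinder from 85 to 235 mm above the pivot, then neck and eye, ending 275 mm above it.
- stand_bed (a point): Point on the bed of the fixed aluminium prep stand, below the middle of its fork; the carrier's origin starts within 8 mm of it, axes nearly alike. Bed 12 mm above the bench, x -180 to +100, y +-65 mm; z up, x away from the robot; one post at x = 80 mm. Rails 8 mm high, 106 mm apart inside, run from x = -160 to 0 mm either side of the carrier's place.
- stand_fork (a point): Fork of the prep stand (fixed): two level prongs along x, 72 mm apart inside, each 12 mm thick and 24 mm high, straight from x = -15 mm back to x = 75 mm, in front flared outwards to x = -42 mm (tips within y = +-64 mm). This point is midway between them at mid-height, 225 mm above the bed point; x as the bed's. Open to -x only: the damper goes in and out along x.
- tester_bed (a point): Point on the bed of the fixed black tester, midway below its fork; the carrier's origin belongs here, its x along this x (away from the robot). Bed 25 mm above the bench, x -170 to +130, y +-120 mm; two steel columns, 26 mm diameter, at x = 105, y = +-95 mm. Rails 8 mm high, 106 mm apart inside, run from x = -160 to 0 mm either side of the carrier's place. End stop 8 mm high, x 47 to 57 mm.
- tester_fork (a point): Fork on the tester's crosshead (fixed): two level prongs along x, 72 mm apart inside, each 12 mm thick and 24 mm high, straight from x = -15 mm back to x = 85 mm, in front flared outwards to x = -42 mm (tips within y = +-64 mm). This point is midway between them at mid-height, 225 mm above the bed point; x as the bed's. Open to -x only: the damper goes in and out along x.
- collar: Bystander: steel ring, 48 mm diameter, 18 mm high, lying between the two stations; origin under its centre.
- nut: Bystander: dark steel hexagon nut blank, 34 mm wide, 22 mm high, lying between the two stations; origin under its centre.
- block: Bystander: dark wooden block 70 x 100 x 60 mm, left side; origin under its centre.
- tumbler: Bystander: glass tumbler, 72 mm diameter, 100 mm high, right side; origin under its centre.

How it is judged:
By the outcome, as a careful person would: the job done as asked, in the order asked, and still so for the second after the job is handed in, with the robot touching nothing.
It also fails if it takes over 70 s, if anything falls off the work surface, if the arm or the gripper's body presses on something with over 40 N, if the wrist force passes 120 N, or if a joint passes its speed limit or range.

ROBOT

A 7-joint arm with a two-finger parallel gripper is mounted at the origin on the work surface. World frame = base frame: x ahead of the robot, y to its left, z up, the work surface at z = 0. Lengths are in m, angles in rad, forces in N, time in s.
With the tool pointing down it reaches from about 0.425 to 0.875 m from the base axis. Payload 4.7 kg.
Tool frame: the origin (TCP) lies midway between the tips of the shut fingers; the grasp point (between the pads) lies 19 mm behind it; z points along the fingers, y is the line along which they close (so a half turn about z gives the same grasp; the last joint's range is limited). The gripper opens to 87 mm and grips with 3 to 60 N. Pads are 19 mm wide; open, the fingers measure 117 mm over their backs; the gripper's body (75 mm by 190 mm) begins 51 mm behind the grasp point.
Start: joints at [1.222, 0.321, -0.07, 1.45, 0.023, 1.371, -0.057], TCP at [0.231, -0.608, 0.223] pointing down, gripper open.
Joint ranges: [-2.86, 2.86], [-0.3, 2.09], [-1.38, 1.24], [0.06, 2.45], [-1.56, 4.7], [0.09, 2.05], [-2.69, 2.69]. Speed limits (rad/s): [2.57, 2.57, 3.14, 3.14, 3.14, 3.14, 3.14].

INTERFACE

Orientations are given as a rotation vector (axis times angle).
In Python, from bench import ctrl gives the robot as it stands. The module is installed in compiled form; this text tells all that it offers.
- The arm moves only by the tool carry_out, never from a script. Its argument "steps" is a list of rows, each a list of 7 numbers: the turn, a rotation vector about the world's x, y, z in degrees, then the shift along the world's x, y, z in cm, then the opening, from 0 (shut) to 1 (fully open). A call has 1 to 12 rows; each row is the pose to reach, as a shift and turn from the pose commanded when the call began; what a row does not reach only later rows make up. A row lasts 1/10 s, in which the tool goes at most 50 mm and 8.59 degrees, less where a joint would pass 70% of its speed; a pose out of reach is approached as far as the arm can. A call with a gripper value outside its range is refused whole. The fingers move at their own pace and stop on an object; "squeeze" is the grip in N (left out, the last holds). Time passes only in rows, so rows that repeat a pose let the fingers close. It gives the time, the measured TCP pose, the force, the opening and the grip force at its end, in the units of the state.
- ctrl.get_state(): the state, without advancing time (a new reading comes with each control period).
- ctrl.get_image(name): name is "scene" or "top"; returns a dict with "pixels" (480x640x3 uint8, red, green, blue), "camera_matrix" (3x3 intrinsics, pixels), "k1" (the pictures are not rectified: a ray, as slopes to the right and down, at radius r is drawn at 1 + k1 r^2 times it, then the intrinsics apply), "cam_to_world" (4x4, takes a point from camera to world coordinates). Camera axes: x right, y down, z forward; pixel columns grow to the right and rows downward; lengths in m; the calibration is good to about 2 mm. A picture is of the moment at which its call begins. There is no depth.
- ctrl.close_job(): hands the job in; it is judged then, once.
The state is a dict: "time": time; "joint_positions": joint angles; "qd": joint speeds; "joint_torque": joint torques, N m; "position": TCP position; "tool_rot": TCP orientation; "ft_force": force on the tool from outside, world axes, zero at the start; "torque": the same for the moment, N m; "grip_width": opening from 0.0 (shut) to 1.0 (fully open); "grip_force": force on a finger pad.
Only numpy, scipy, OpenCV 4.12 (cv2) and the standard library are available. Lean on these libraries where they do the work, as an engineer would, in place of code of your own. Each camera call takes 0.05 s, during which the arm holds its last target. There are 200 camera calls.

## Working session

There is one attempt and no reset: what is moved stays moved. The work goes in short steps, Python scripts to look and compute and a tool call to move; the robot and the scene stay as the last step left them, time stands still between calls to the robot, and variables do not carry over. Pictures are saved under pics/ and viewed, at most 13 in all, crops included, and the job is handed in when it is done.

Besides the shell and the picture viewer there is one more tool, called after ">>>" as a command line: name --pt "numbers of a row" for each row, then --argument value for the rest. carry_out: Moves the arm, as the interface text tells. Its arguments: {"type":"object","properties":{"steps":{"type":"array","items":{"type":"array","items":{"type":"number"}}},"squeeze":{"type":"number"}},"required":["steps"]}

```bash
mkdir -p pics
cat > h.py <<'E'
import numpy as np, cv2
from bench import ctrl
def grab(n, save=None):
    d=ctrl.get_image(n)
    if save: cv2.imwrite('pics/'+save, np.ascontiguousarray(d['pixels'][:,:,::-1]))
    return d
def ray(d,u,v):
    K=np.array(d['camera_matrix'],float); k=d['k1']
    q=cv2.undistortPoints(np.array([[[u,v]]],float),K,np.array([k,0,0,0,0.]))[0,0]
    T=np.array(d['cam_to_world']); r=T[:3,:3]@np.array([q[0],q[1],1.]); return T[:3,3],r/np.linalg.norm(r)
def onz(d,u,v,z):
    o,r=ray(d,u,v); return o+r*(z-o[2])/r[2]
def tri(*obs):
    A=np.zeros((3,3));b=np.zeros(3)
    for d,u,v in obs:
        o,r=ray(d,u,v);P=np.eye(3)-np.outer(r,r);A+=P;b+=P@o
    return np.linalg.solve(A,b)
def proj(d,p):
    T=np.array(d['cam_to_world']);c=T[:3,:3].T@(np.asarray(p)-T[:3,3])
    q=cv2.projectPoints(c.reshape(1,1,3),np.zeros(3),np.zeros(3),np.array(d['camera_matrix'],float),np.array([d['k1'],0,0,0,0.]))[0]
    return q[0,0]
E
python3 - <<'E'
from h import *
np.set_printoptions(precision=4,suppress=True)
for n in('scene','top'):
    d=grab(n,n+'0.png');print(n,d['camera_matrix'],d['k1'],d['cam_to_world'])
s=ctrl.get_state();print(s)
E
```

```text
scene [[438.5811   0.     318.6987]
 [  0.     438.5811 241.2614]
 [  0.       0.       1.    ]] -0.02874807347620987 [[-0.2533  0.6068 -0.7534  1.406 ]
 [ 0.9673  0.1675 -0.1903  0.2188]
 [ 0.0107 -0.777  -0.6294  0.9095]
 [ 0.      0.      0.      1.    ]]
top [[447.4497   0.     317.2267]
 [  0.     447.4497 238.3352]
 [  0.       0.       1.    ]] 0.015982605945830678 [[ 0.0165 -0.9947  0.1014  0.4205]
 [-0.9997 -0.0184 -0.0182  0.0251]
 [ 0.02   -0.101  -0.9947  1.6332]
 [ 0.      0.      0.      1.    ]]
{'time': 0.1, 'joint_positions': array([ 1.2221,  0.3218, -0.07  ,  1.4515,  0.0226,  1.3708, -0.0569]), 'qd': array([-0.0005, -0.0007, -0.0009, -0.0029, -0.0014,  0.0017,  0.0006]), 'joint_torque': array([  0.    , -49.2572,  -0.4055, -31.3399,  -0.0639,   0.0395,
         0.    ]), 'position': array([ 0.2304, -0.6073,  0.2216]), 'tool_rot': array([-3.0884, -0.5665,  0.0007]), 'ft_force': array([-0.1637, -0.5967, -0.3548]), 'torque': array([-0.0059, -0.0346,  0.0211]), 'grip_force': 0.0, 'grip_width': 0.9941082204441616}
```

View pics/scene0.png

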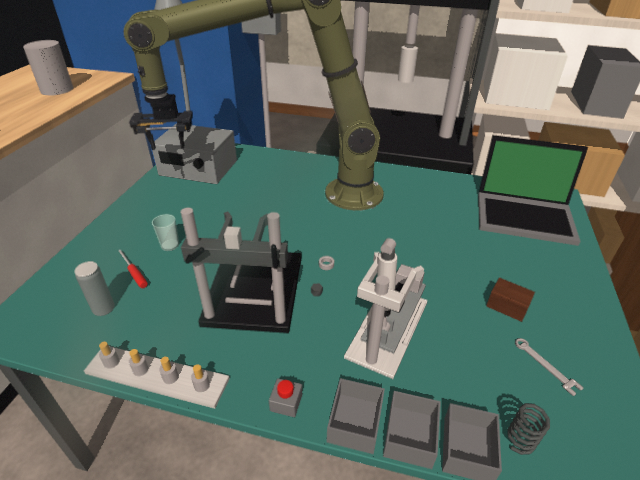

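View pics/top0.png

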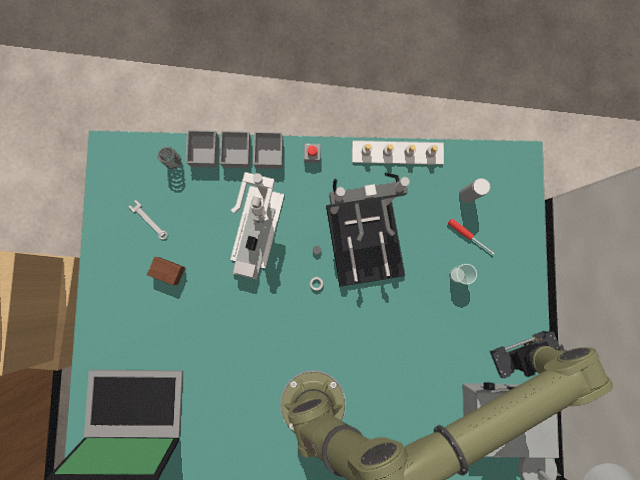

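Scene: prep stand (aluminium) at about (395,310) with damper, tester at about (250,270), tumbler (167,232), block (510,300), collar/nut (327,263)/(317,290). Top view: stand ~(257,225), tester ~(365,235).

Run:
```python
import cv2
a=cv2.imread('pics/top0.png')[160:300,220:420]
cv2.imwrite('pics/c1.png',cv2.resize(a,None,fx=4,fy=4,interpolation=cv2.INTER_CUBIC))
a=cv2.imread('pics/scene0.png')[200:380,180:440]
cv2.imwrite('pics/c2.png',cv2.resize(a,None,fx=3,fy=3,interpolation=cv2.INTER_CUBIC))
```

```text
(no output)
```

View pics/c1.png

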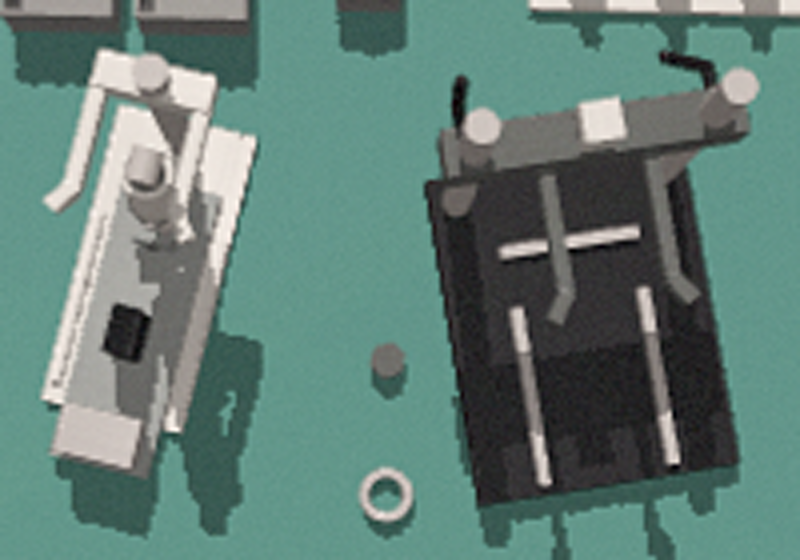

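View pics/c2.png

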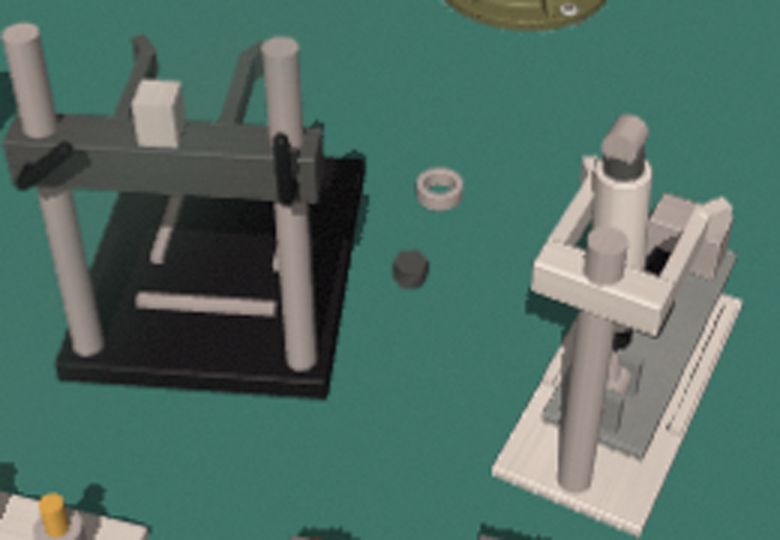

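```bash
cat > m1.py <<'E'
from h import *
np.set_printoptions(precision=4,suppress=True)
T=grab('top');S=grab('scene')
t=lambda x,y:(T,220+x/4-.375,160+y/4-.375)
s=lambda x,y:(S,180+x/3-.33,200+y/3-.33)
def ang(a,b): return np.degrees(np.arctan2(b[1]-a[1],b[0]-a[0]))
print('two-view heights')
for n,a,b in [('blockcornerRearL(top farL)',t(65,402),s(727,212)),('nut top',t(388,358),s(411,262)),('post top',t(152,73),s(607,243)),
 ('eye top',t(144,163),s(630,128)),('tester colL',t(482,126),s(281,48)),('colR',t(739,86),s(24,34)),
 ('tester tip L',t(562,316),s(262,45)),('tester tip R',t(692,295),s(144,44)),('stand tipL',t(57,205),s(717,210)),
 ('bed FL tester',t(430,182),s(328,392)),('bed FR tester',t(690,170),s(60,372)),('stand corner FL',t(118,108),s(640,528)),('stand corner FR',t(257,137),s(495,470)),
 ('stop L',t(500,250),s(274,306)),('stop R',t(640,232),s(138,297))]:
    print(n,tri(a,b))
print('tester rails z.033')
L=[onz(*t(*p),.033) for p in[(545,487),(516,310)]];R=[onz(*t(*p),.033) for p in[(673,465),(644,288)]]
print(L,R,ang(*L),ang(*R)); st=[onz(*t(*p),.033) for p in[(500,250),(640,232)]];print('stop',st)
b=[onz(*t(*p),.025) for p in[(480,505),(738,463),(430,182)]];print('bed',b,ang(b[0],b[2]),ang(b[1],b[0])-90)
print('stand bed z.012',[onz(*t(*p),.012) for p in[(45,400),(178,432),(257,137)]])
print('blocktop z.074',[onz(*t(*p),.074) for p in[(65,402),(142,420),(133,468),(52,452)]])
# handle by dark mask
g=T['pixels'].astype(int).max(2)[230:255,240:262]
m=(g<45).astype(np.uint8);ys,xs=np.nonzero(m);print('handle px',xs.mean()+240,ys.mean()+230,m.sum(),cv2.minAreaRect(np.argwhere(m)[:,::-1].astype(np.float32)))
for z in(.08,.092): print(onz(T,xs.mean()+240,ys.mean()+230,z))
E
python3 m1.py
```

```text
two-view heights
blockcornerRearL(top farL) [0.4962 0.2743 0.1103]
nut top [ 0.5455 -0.0027  0.022 ]
post top [0.7419 0.1867 0.2794]
eye top [0.664  0.1867 0.3202]
tester colL [ 0.6891 -0.0628  0.3595]
colR [ 0.7222 -0.2487  0.3593]
tester tip L [ 0.5616 -0.1315  0.2614]
tester tip R [ 0.5801 -0.2325  0.256 ]
stand tipL [0.6441 0.261  0.2412]
bed FL tester [ 0.7084 -0.0364  0.0117]
bed FR tester [ 0.7297 -0.2826 -0.0146]
stand corner FL [0.7726 0.2472 0.0099]
stand corner FR [0.748  0.1218 0.009 ]
stop L [ 0.6444 -0.1031  0.0348]
stop R [ 0.6635 -0.2291  0.0309]
tester rails z.033
[array([ 0.4319, -0.1445,  0.033 ]), array([ 0.5901, -0.1171,  0.033 ])] [array([ 0.4534, -0.2589,  0.033 ]), array([ 0.6122, -0.2326,  0.033 ])] 9.814659768050626 9.40259284148165
stop [array([ 0.6443, -0.1021,  0.033 ]), array([ 0.6632, -0.2288,  0.033 ])]
bed [array([ 0.415 , -0.0872,  0.025 ]), array([ 0.4564, -0.3189,  0.025 ]), array([ 0.7066, -0.0383,  0.025 ])] 9.519605230260813 10.139595755847552
stand bed z.012 [array([0.5028, 0.3058, 0.012 ]), array([0.476 , 0.1854, 0.012 ]), array([0.7476, 0.1207, 0.012 ])]
blocktop z.074 [array([0.4982, 0.2778, 0.074 ]), array([0.4837, 0.2107, 0.074 ]), array([0.4421, 0.2172, 0.074 ]), array([0.4547, 0.2875, 0.074 ])]
handle px 250.95833333333334 242.67708333333334 96 ((11.176470756530762, 12.79411792755127), (8.973817825317383, 12.126781463623047), 14.03624439239502)
[0.5594 0.2268 0.08  ]
[0.5583 0.2252 0.092 ]
```

>>> carry_out --pt "0 0 -2.8 1.6 4.2 2 1" --pt "0 0 -5.6 3.2 8.4 4 1" --pt "0 0 -8.4 4.8 12.6 6 1" --pt "0 0 -11.2 6.4 16.8 8 1" --pt "0 0 -14 8 21 8 1" --pt "0 0 -16.8 9.6 25.2 8 1" --pt "0 0 -19.6 11.2 29.4 8 1" --pt "0 0 -22.4 12.8 33.6 8 1" --pt "0 0 -25.2 14.4 37.8 8 1" --pt "0 0 -28 16 42 8 1" --pt "0 0 -30.8 17.6 46.2 8 1" --pt "0 0 -33.2 19.2 50.4 8 1"

```text
time: 1.4
position: [0.4229, -0.1019, 0.3027]
tool_rot: [3.122, -0.343, 0.001]
ft_force: [0.7, -0.4, 0.1]
grip_width: 1.002
grip_force: 0.0
```

```bash
cat > h2.py <<'E'
from h import *
T=grab('top')
# handle: gray upsampled
g=T['pixels'].max(2)[228:258,238:264]
print(g[6:24,3:22])
E
python3 h2.py
```

```text
[[235 224 186 167 169 170 171 171 168 175 173 171 170 171 169 173 171 156
   97]
 [232 203 167 171 169 171 171 157 143 169 168 170 172 174 171 172 162  99
  105]
 [225 183 168 169 169 173 161  91  35  51  92 137 149 168 170 174 162 100
  103]
 [226 175 167 168 171 171 155  27  27  34  18  23  38  65 116 176 166 100
  105]
 [221 168 169 171 172 164 125  29  31  36  36  35  30  35  43 113 162 103
  103]
 [202 170 169 171 174 166 126  43  38  32  38  33  40  47  27  15  58 102
  106]
 [172 168 171 169 173 159  57  49  34  35  28  43  43  56  21  22  54  96
  109]
 [176 166 170 171 174 152  36  32  31  41  35  43  40  40  19  27  69 113
  108]
 [165 167 171 170 165 121  43  32  35  35  33  32  42  44  27  33  72 108
  107]
 [170 167 168 173 162  94  39  31  37  33  42  44  43  26  20  55  97 107
  110]
 [164 167 167 172 160  57  26  39  27  40  43  50  45  30  18  52  97 108
  104]
 [166 169 170 170 156  29  36  35  32  45  39  42  45  26  31  70 107 106
  105]
 [170 168 169 161 123  27  34  40  34  35  42  57  34  21  34  73 108 106
  106]
 [164 166 169 158 103  54  37  38  32  40  46  47  29  19  54  95 104 104
  102]
 [167 166 169 169 172 138  84  37  26  39  53  52  23  24  63 110 107 104
  108]
 [168 171 170 171 171 175 164  93  52  45  33  33  23  28  75 107 104 105
  131]
 [168 169 170 169 168 169 161 116 105 104  89  71  52  59  96 106 106 101
  133]
 [167 167 168 168 169 168 173 160  96 104 108 110 107 110 104 106 105 101
  132]]
```

>>> carry_out --pt "0 0 0 1.7 4.1 0 1" --pt "0 0 0 3.4 8.3 0 1" --pt "0 0 0 5.2 12.5 0 1" --pt "0 0 0 6.9 16.6 0 1" --pt "0 0 0 8.6 20.8 0 1" --pt "0 0 0 10.4 25 0 1" --pt "0 0 0 12.1 29.1 0 1" --pt "0 0 0 13.4 32.2 0 1" --pt "0 0 0 13.8 33.2 -3 1" --pt "0 0 0 13.8 33.2 -6 1" --pt "0 0 0 13.8 33.2 -9 1" --pt "0 0 0 13.8 33.2 -9 1"

```text
time: 2.65
position: [0.5584, 0.2264, 0.2081]
tool_rot: [3.119, -0.339, -0.012]
ft_force: [0.1, -0.8, 0.1]
grip_width: 0.997
grip_force: 0.0
```

Run:
```python
from h import *
s=ctrl.get_state();print(s['position'],s['tool_rot'],s['joint_positions'])
grab('top','t2.png');S=grab('scene','s2.png')
a=cv2.imread('pics/t2.png')[160:310,210:410];b=cv2.imread('pics/s2.png')[190:340,280:480]
cv2.imwrite('pics/c3.png',cv2.resize(np.hstack([a,b]),None,fx=2,fy=2,interpolation=cv2.INTER_CUBIC))
```

```text
[0.55837777 0.22644448 0.20805757] [ 3.11934572 -0.33860053 -0.01165617] [ 0.30915373  0.36585959 -0.92493333  1.56265245  0.29409581  1.36964562
 -2.43250583]
```

View pics/c3.png

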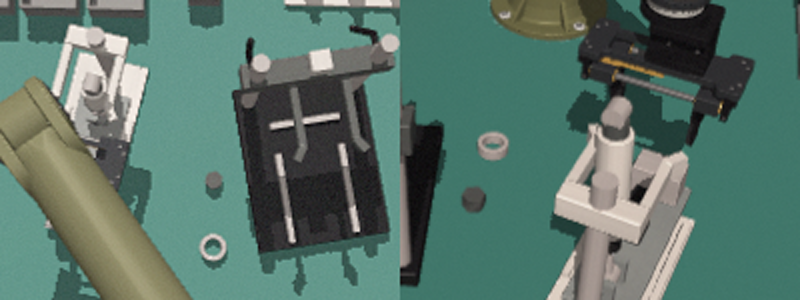

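Shown: the gripper hovers over the handle (left crop ~(115,165)); damper leans right in its fork. Joint 7 is close to its limit, so I'll raise and use the half-turned grasp.

>>> carry_out --pt "0 0 0 -1 0 4 1" --pt "0 0 0 -2 0 8 1" --pt "0 0 8 -3 0 11 1" --pt "0 0 16 -3 0 11 1" --pt "0 0 24 -3 0 11 1" --pt "0 0 32 -3 0 11 1" --pt "0 0 40 -3 0 11 1" --pt "0 0 48 -3 0 11 1" --pt "0 0 56 -3 0 11 1" --pt "0 0 64 -3 0 11 1" --pt "0 0 72 -3 0 11 1" --pt "0 0 80 -3 0 11 1"

```text
time: 3.95
position: [0.5314, 0.2286, 0.3252]
tool_rot: [2.605, 1.753, 0.005]
ft_force: [0.1, 0.4, 0.6]
grip_width: 1.003
grip_force: 0.0
```

>>> carry_out --pt "0 0 8.4 0 0 0 1" --pt "0 0 16.8 0 0 0 1" --pt "0 0 25.2 0 0 0 1" --pt "0 0 33.6 0 0 0 1" --pt "0 0 42 0 0 0 1" --pt "0 0 50.4 0 0 0 1" --pt "0 0 58.8 0 0 0 1" --pt "0 0 67.2 0 0 0 1" --pt "0 0 75.6 0 0 0 1" --pt "0 0 84 0 0 0 1" --pt "0 0 92 0 0 0 1" --pt "0 0 100 0 0 0 1"

```text
time: 5.15
position: [0.5314, 0.2284, 0.3251]
tool_rot: [0.332, 3.121, 0.002]
ft_force: [-0.2, 0.4, -0.2]
grip_width: 1.004
grip_force: 0.0
```

```bash
cat > st.py <<'E'
from h import *
from scipy.spatial.transform import Rotation as R
np.set_printoptions(precision=4,suppress=True)
s=ctrl.get_state();M=R.from_rotvec(s['tool_rot']).as_matrix()
print(s['time'],s['position'],'yaw',np.degrees(np.arctan2(M[1,0],M[0,0])),'zax',M[:,2],'q',s['joint_positions'],s['ft_force'],s['grip_width'],s['grip_force'])
E
python3 st.py
```

```text
5.15 [0.5314 0.2284 0.3251] yaw 167.8644160713051 zax [ 0.0033  0.0008 -1.    ] q [ 0.5733  0.41   -1.3582  1.4384  0.4022  1.6055  0.6087] [-0.2075  0.4101 -0.1942] 1.0043036831412613 0.0
```

>>> carry_out --pt "0 0 0 1.5 0 -3 1" --pt "0 0 0 3 0 -7 1" --pt "0 0 0 3 0 -11 1" --pt "0 0 0 3 0 -15 1" --pt "0 0 0 3 0 -18 1" --pt "0 0 0 3 0 -20 1" --pt "0 0 0 3 0 -20 1"

```text
time: 5.85
position: [0.5606, 0.227, 0.1217]
tool_rot: [-0.342, -3.121, 0.002]
ft_force: [-0.6, -0.1, 0.7]
grip_width: 0.998
grip_force: 0.0
```

```bash
python3 st.py
python3 - <<'E'
from h import *
grab('top','t3.png');grab('scene','s3.png')
a=cv2.imread('pics/t3.png')[160:300,210:310];b=cv2.imread('pics/s3.png')[200:340,330:450]
cv2.imwrite('pics/c4.png',cv2.resize(np.hstack([a,b]),None,fx=3.6,fy=3.6,interpolation=cv2.INTER_CUBIC))
E
```

```text
5.85 [0.5606 0.227  0.1217] yaw 167.51129420463252 zax [-0.0017 -0.0013 -1.    ] q [ 0.4699  0.5932 -1.201   1.6606  0.5726  1.2937  0.5134] [-0.5928 -0.0794  0.7386] 0.9984360778249773 0.0
```

View pics/c4.png

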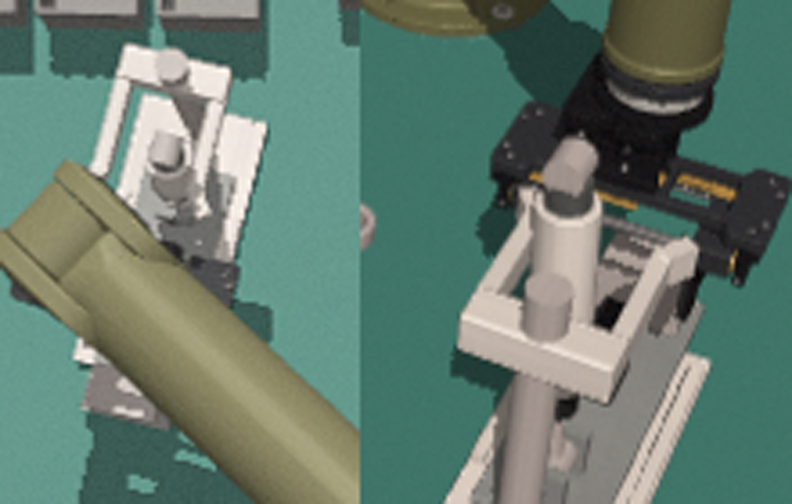

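Run:
```python
from h import *
S=grab('scene');T=grab('top')
def lz(d,u,v,x,y):
    o,r=ray(d,u,v);k=np.dot([x-o[0],y-o[1]],r[:2])/np.dot(r[:2],r[:2]);p=o+k*r;return p
for uv in[(143,33),(143,48),(150,85),(155,110)]: print(lz(S,*uv,.2304,-.6073))
# current: scan olive mask in scene near vertical line above the tool
for z in np.arange(.2,.6,.05): print(z,proj(S,(.5606,.227,z)),S['pixels'][tuple(int(i) for i in proj(S,(.5606,.227,z))[::-1])],proj(T,(.5606,.227,z)))
```

```text
[ 0.2307943  -0.60786054  0.58451313]
[ 0.23600753 -0.61516678  0.54396655]
[ 0.23807845 -0.61801639  0.43532271]
[ 0.23919146 -0.61953585  0.35549526]
0.2 [405.53573118 257.31807949] [151 117  63] [246.12836318 238.88038908]
0.25 [408.3575241  241.59715758] [ 9  9 11] [243.8981276  237.26893363]
0.3 [411.34561759 224.90785947] [57 54 56] [241.50169167 235.5374599 ]
0.35 [414.51426831 207.16261836] [95 91 60] [238.91974695 233.67203306]
0.39999999999999997 [417.87926687 188.26368689] [93 89 58] [236.1298717  231.65647279]
0.44999999999999996 [421.45811659 168.10176332] [74 71 49] [233.10587652 229.4718817 ]
0.49999999999999994 [425.2702272  146.55443333] [111 107  71] [229.81697778 227.09604953]
0.5499999999999999 [429.33711984 123.48441597] [71 68 44] [226.22674306 224.50269335]
```

>>> carry_out --pt "0 0 0 0 0.1 -2 1" --pt "0 0 0 0.05 0.2 -4 1" --pt "0 0 0 0.05 0.2 -6 1" --pt "0 0 0 0.05 0.2 -7 1" --pt "0 0 0 0.05 0.2 -7.3 1" --pt "0 0 0 0.05 0.2 -7.3 1" --pt "0 0 0 0.05 0.2 -7.3 1"

```text
time: 6.75
position: [0.5616, 0.2307, 0.0503]
tool_rot: [0.339, 3.122, 0.001]
ft_force: [0.1, 0.3, 0.2]
grip_width: 0.997
grip_force: 0.0
```

```bash
python3 st.py
```

```text
6.75 [0.5616 0.2307 0.0503] yaw 167.59377303774778 zax [ 0.001   0.0007 -1.    ] q [ 0.4199  0.6642 -1.1327  1.7206  0.6469  1.184   0.4634] [0.0779 0.3075 0.2416] 0.9968751216410815 0.0
```

>>> carry_out --squeeze 10 --pt "0 0 0 0 0 0 0" --pt "0 0 0 0 0 0 0" --pt "0 0 0 0 0 0 0" --pt "0 0 0 0 0 0 0" --pt "0 0 0 0 0 0 0" --pt "0 0 0 0 0 0 0" --pt "0 0 0 0 0 0 0" --pt "0 0 0 0 0 0 0"

```text
time: 7.55
position: [0.5608, 0.2288, 0.0495]
tool_rot: [-0.34, -3.122, 0.005]
ft_force: [-4.8, -8.7, 6.6]
grip_width: 0.355
grip_force: 4.8
```

>>> carry_out --squeeze 50 --pt "0 0 0 0 0 0 0" --pt "0 0 0 0 0 0 0" --pt "0 0 0 0 0 0 0"

```text
time: 7.85
position: [0.5605, 0.2274, 0.0495]
tool_rot: [-0.343, -3.121, 0.008]
ft_force: [-4.2, -6.6, 5.7]
grip_width: 0.317
grip_force: 49.9
```

```bash
python3 st.py
cat > lean.py <<'E'
from h import *
from scipy.spatial.transform import Rotation as R
G=np.array([-.110,0,.056])  # handle grip point in carrier
def carrier(s):
    M=R.from_rotvec(s['tool_rot']).as_matrix()
    C=np.column_stack([-M[:,0],M[:,1],-M[:,2]]) # half-turned grasp
    grip=s['position']-.019*M[:,2]
    return grip-C@G, C
def lean(save=None,dbg=False):
    S=grab('scene',save);s=ctrl.get_state();o,C=carrier(s)
    piv=o+C@np.array([0,0,.035])
    x=np.array([C[0,0],C[1,0],0]);x/=np.linalg.norm(x);y=np.array([-x[1],x[0],0])
    px=S['pixels'].astype(int);mx=px.max(2);mn=px.min(2)
    W=(mx>120)&(mx-mn<40)
    out=[];pts=[]
    for h in np.arange(.100,.225,.005):
        c=proj(S,piv+np.array([0,0,h]));v=int(round(c[1]));cols=np.arange(int(c[0])-45,int(c[0])+46)
        row=W[v,cols]
        # longest run of width 14..26 px
        d=np.diff(np.r_[0,row.astype(int),0]);a=np.nonzero(d==1)[0];b=np.nonzero(d==-1)[0]
        if dbg: print(round(h,3),v,[(cols[i],j-i) for i,j in zip(a,b) if j-i>3])
        for i,j in zip(a,b):
            if 14<=j-i<=26:
                u=cols[i]+(j-i-1)/2
                q,r=ray(S,u,v);k=np.dot(piv-q,x)/np.dot(r,x);p=q+k*r-piv
                pts.append((np.dot(p,y),p[2]))
    pts=np.array(pts)
    roll=np.arctan2(C[2,1],C[2,2])
    if len(pts)<4: return None,None,roll,len(pts),s,o,C
    phi=-np.arctan2(pts[:,0],pts[:,1]);f=np.polyfit(pts[:,1],pts[:,0],1)
    return np.median(phi),-np.arctan(f[0]),roll,len(pts),s,o,C
if __name__=='__main__':
    r=lean(dbg=True);print('phi',r[0],'dir',r[1],'roll',r[2],r[3],'o',r[5])
E
python3 lean.py
```

```text
7.85 [0.5605 0.2274 0.0495] yaw 167.47193761589443 zax [-0.0025 -0.0052 -1.    ] q [ 0.421   0.6637 -1.1308  1.7219  0.6475  1.1888  0.4629] [-4.1665 -6.6105  5.6894] 0.31736016888480306 49.914202600484714
0.1 301 [(np.int64(370), np.int64(34)), (np.int64(408), np.int64(10)), (np.int64(423), np.int64(5))]
0.105 300 [(np.int64(367), np.int64(37)), (np.int64(408), np.int64(10)), (np.int64(423), np.int64(4))]
0.11 298 [(np.int64(362), np.int64(43)), (np.int64(409), np.int64(6))]
0.115 297 [(np.int64(359), np.int64(47))]
0.12 295 [(np.int64(357), np.int64(50))]
0.125 294 [(np.int64(357), np.int64(50))]
0.13 292 [(np.int64(357), np.int64(51))]
0.135 291 [(np.int64(357), np.int64(41)), (np.int64(400), np.int64(9))]
0.14 289 [(np.int64(357), np.int64(38)), (np.int64(401), np.int64(9))]
0.145 288 [(np.int64(358), np.int64(37)), (np.int64(402), np.int64(8))]
0.15 286 [(np.int64(358), np.int64(37)), (np.int64(403), np.int64(8))]
0.155 284 [(np.int64(359), np.int64(17)), (np.int64(377), np.int64(18)), (np.int64(404), np.int64(8))]
0.16 283 [(np.int64(360), np.int64(15)), (np.int64(377), np.int6
[... 532 characters left out ...]
(409), np.int64(14))]
0.19 273 [(np.int64(367), np.int64(9)), (np.int64(378), np.int64(18)), (np.int64(410), np.int64(13))]
0.195 272 [(np.int64(367), np.int64(10)), (np.int64(378), np.int64(18)), (np.int64(411), np.int64(12))]
0.2 270 [(np.int64(368), np.int64(9)), (np.int64(378), np.int64(18)), (np.int64(411), np.int64(13))]
0.205 268 [(np.int64(370), np.int64(7)), (np.int64(378), np.int64(18)), (np.int64(413), np.int64(11))]
0.21 267 [(np.int64(370), np.int64(26)), (np.int64(416), np.int64(8))]
0.215 265 [(np.int64(372), np.int64(24))]
0.22 263 [(np.int64(373), np.int64(24))]
phi 0.07808728664086767 dir -0.4464775760704665 roll -0.005487497724735361 17 o [0.66779539 0.20338224 0.01235418]
```

>>> carry_out --pt "0 0 0 0 0 0.3 0" --pt "0 0 0 0 0 1 0" --pt "0 0 0 0 0 2 0" --pt "0 0 0 0 0 3 0" --pt "0 0 0 0 0 3.7 0" --pt "0 0 0 0 0 4 0" --pt "0 0 0 0 0 4 0"

```text
time: 8.6
position: [0.5615, 0.2305, 0.0903]
tool_rot: [0.339, 3.122, 0.001]
ft_force: [0.6, 0.4, -8.9]
grip_width: 0.318
grip_force: 49.9
```

```bash
python3 st.py; python3 lean.py | tail -14
cat > bal.py <<'E'
import json,sys,numpy as np
from scipy.optimize import brentq
from scipy.linalg import expm
MGL,K,Cd,I,L=.441,.33,.05,.0083,.15
LAG=.05
D=np.pi/180
def sim(x,psi0,rows,lat=None,tail=0.,mgl=None,dt=.005):
    """rows: psi targets deg per 0.1 s (command); lat: carrier-y shift cm per row. returns list of x per row"""
    mgl=mgl or MGL; ml=mgl/9.81
    psi0=psi0; n=len(rows); x=np.array(x,float)
    tt=np.arange(n+1)*.1; pc=np.r_[psi0,rows]*D; yc=np.r_[0,lat if lat is not None else np.zeros(n)]/100
    p=psi0*D; y=v=0.; out=[]
    N=int(round((n*.1+tail)/dt))
    for i in range(N):
        t=i*dt; pn=p+(np.interp(t,tt,pc)-p)*dt/LAG; pd=(pn-p)/dt; p=pn
        w=1/.05; a=w*w*(np.interp(t,tt,yc)-y)-2*w*v; v+=a*dt; y+=v*dt
        acc=(mgl*x[0]-K*(x[0]-p)-Cd*(x[1]-pd)+ml*a)/I
        x[1]+=acc*dt; x[0]+=x[1]*dt
        if (i+1)%20==0: out.append(x.copy())
    return x,p/D,out
def unst(x,mgl=None):
    mgl=mgl or MGL; s2=(-Cd-np.sqrt(Cd*Cd+4*I*(mgl-K)))/(2*I)   # fast stable root
    s1=(-Cd+np.sqrt(Cd*Cd+4*I*(mgl-K)))/(2*I)
    return (x[1]-s2*x[0])/(s1-s2)     # amplitude of the growing mode
def solve(x,psi0,shape,lat=None,goal=0.,tail=.25,base=0.):
    """amplitude A: psi=base+A*shape so that growing mode is 'goal' at the end"""
    f=lambda A:unst(sim(x,psi0,base+A*np.array(shape),lat,tail)[0])-goal
    f0,f1=f(0),f(1); A=-f0/(f1-f0)
    return A,sim(x,psi0,base+A*np.array(shape),lat,tail)
E
python3 - <<'E'
from bal import *
print(unst([.07,0]))
for sh in([1,1,1,1,0,0,0],[1,1,1,1,1,0,0,0]):
    A,(x,p,o)=solve([.078,0],0,sh,tail=.15);print(A,[round(i[0],3) for i in o])
E
```

```text
8.6 [0.5615 0.2305 0.0903] yaw 167.58852172316364 zax [ 0.0011  0.0003 -1.    ] q [ 0.4458  0.624  -1.1721  1.6885  0.6053  1.2434  0.4898] [ 0.6292  0.4412 -8.8837] 0.3177500890824194 49.89152488298714
0.16 270 [(np.int64(368), np.int64(9)), (np.int64(378), np.int64(18)), (np.int64(412), np.int64(12))]
0.165 269 [(np.int64(369), np.int64(8)), (np.int64(378), np.int64(18)), (np.int64(412), np.int64(12))]
0.17 267 [(np.int64(370), np.int64(7)), (np.int64(378), np.int64(18)), (np.int64(415), np.int64(8))]
0.175 265 [(np.int64(372), np.int64(24))]
0.18 264 [(np.int64(372), np.int64(25))]
0.185 262 [(np.int64(374), np.int64(22))]
0.19 260 [(np.int64(378), np.int64(18))]
0.195 259 [(np.int64(378), np.int64(18))]
0.2 257 [(np.int64(378), np.int64(18))]
0.205 255 [(np.int64(378), np.int64(19))]
0.21 253 [(np.int64(378), np.int64(19))]
0.215 251 [(np.int64(378), np.int64(19))]
0.22 250 [(np.int64(378), np.int64(19))]
phi 0.11316207613041421 dir -0.169167397845489 roll 8.278222269186685e-05 26 o [0.66866631 0.2066119  0.05276727]
0.05725159645037436
-2.8125551308661274 [np.float64(0.076), np.float64(0.06), np.float64(0.04), np.float64(0.019), np.float64(0.001), np.float64(-0.002), np.float64(-0.001), np.float64(-0.001)]
-2.4262633139585787 [np.float64(0.077), np.float64(0.065), np.float64(0.05), np.float64(0.034), np.float64(0.016), np.float64(0.0), np.float64(-0.002), np.float64(-0.001), np.float64(-0.0)]
```

Run:
```python
from bal import *
for sh in([1,1,1,1,1,0,0],[.8,1,1,1,1,.5,0]):
    A,(x,p,o)=solve([.113,0],0,sh,lat=[-.05,-.1,-.15,-.2,-.25,-.3,-.3],tail=.1);print(A,[round(i[0],3) for i in o])
    for m in(.41,.48): print([round(i[0],3) for i in sim([.113,0],0,A*np.array(sh),[-.05,-.1,-.15,-.2,-.25,-.3,-.3],.1,m)[2]])
```

```text
-3.452106274674489 [np.float64(0.111), np.float64(0.092), np.float64(0.07), np.float64(0.047), np.float64(0.02), np.float64(-0.002), np.float64(-0.004), np.float64(-0.002)]
[np.float64(0.109), np.float64(0.086), np.float64(0.059), np.float64(0.03), np.float64(-0.002), np.float64(-0.029), np.float64(-0.037), np.float64(-0.04)]
[np.float64(0.113), np.float64(0.1), np.float64(0.085), np.float64(0.07), np.float64(0.054), np.float64(0.042), np.float64(0.051), np.float64(0.067)]
-3.4366567854263796 [np.float64(0.112), np.float64(0.099), np.float64(0.079), np.float64(0.058), np.float64(0.033), np.float64(0.009), np.float64(-0.002), np.float64(-0.002)]
[np.float64(0.11), np.float64(0.093), np.float64(0.068), np.float64(0.04), np.float64(0.009), np.float64(-0.02), np.float64(-0.038), np.float64(-0.044)]
[np.float64(0.115), np.float64(0.107), np.float64(0.095), np.float64(0.082), np.float64(0.068), np.float64(0.056), np.float64(0.057), np.float64(0.073)]
```

>>> carry_out --pt "-3.32 0.73 0 -0.01 -0.05 0 0" --pt "-3.32 0.73 0 -0.02 -0.1 0 0" --pt "-3.32 0.73 0 -0.03 -0.15 0 0" --pt "-3.32 0.73 0 -0.04 -0.2 0 0" --pt "-3.32 0.73 0 -0.05 -0.25 0 0" --pt "0 0 0 -0.06 -0.29 0 0" --pt "0 0 0 -0.06 -0.29 0 0"

```text
time: 9.35
position: [0.5609, 0.2247, 0.0892]
tool_rot: [0.344, 3.123, -0.002]
ft_force: [0.9, -1.4, -9.7]
grip_width: 0.318
grip_force: 49.9
```

```bash
cat > step.py <<'E'
import sys
from lean import *; import bal; from bal import *
# args: psi rows(json), lat rows(json)|null, next shape(json), [next lat json]
rows=json.loads(sys.argv[1]);lat=json.loads(sys.argv[2]);shape=json.loads(sys.argv[3]);nl=json.loads(sys.argv[4]) if len(sys.argv)>4 else None
st=json.load(open('st.json'));bal.MGL=st.get('mgl',.441)
n=len(rows)
xp,pp,_=sim(st['x'],st['psi'],rows,lat)
phi,dr,roll,npt,s,o,C=lean('last.png')
q=s['joint_positions']
print('t %.2f pos %s meas phi %s dir %s n %d pred %.4f roll %.2fdeg pitch %.2f yaw %.2f j3 %.3f j7 %.2f F %s'%(s['time'],np.round(s['position'],4),phi,dr,npt,xp[0],roll/D,-np.degrees(np.arcsin(C[2,0])),np.degrees(np.arctan2(C[1,0],C[0,0])),q[2],q[6],np.round(s['ft_force'],1)))
for m in(.40,.42,.441,.46,.48): print(m,round(sim(st['x'],st['psi'],rows,lat,0,m)[0][0],4),end='; ')
x=xp.copy()
if phi is not None:
    inn=phi-xp[0];x+=np.array([.85,1.5])*inn
x,_,_=sim(x,rows[-1],[rows[-1]],None,-.05)
print('\nest',np.round(x,4))
st.update(x=list(x),psi=rows[-1]);json.dump(st,open('st.json','w'))
A,(xe,p,oo)=solve(x,rows[-1],shape,nl,tail=.05)
print('A %.2f'%A,[round(float(i[0]),3) for i in oo])
E
echo '{"x":[0.113,0],"psi":0,"mgl":0.441}'>st.json
python3 step.py '[-3.4,-3.4,-3.4,-3.4,-3.4,0,0]' '[-0.05,-0.1,-0.15,-0.2,-0.25,-0.3,-0.3]' '[1,1,1,0,0]'
```

```text
t 9.40 pos [0.5609 0.225  0.0893] meas phi -0.08923673150380623 dir -0.38905110062212395 n 20 pred 0.0004 roll -0.13deg pitch -0.01 yaw -12.57 j3 -1.172 j7 0.49 F [ 0.3 -0.7 -8.8]
0.4 -0.0417; 0.42 -0.0231; 0.441 0.0004; 0.46 0.0256; 0.48 0.0565; 
est [-0.0819 -0.1292]
A 4.35 [-0.086, -0.062, -0.029, -0.001, 0.002]
```

```bash
python3 lean.py | tail -9; python3 st.py
python3 - <<'E'
import cv2
a=cv2.imread('pics/last.png')[180:340,320:480]
cv2.imwrite('pics/c5.png',cv2.resize(a,None,fx=3.5,fy=3.5,interpolation=cv2.INTER_CUBIC))
E
```

```text
0.185 262 [(np.int64(374), np.int64(7)), (np.int64(392), np.int64(19))]
0.19 260 [(np.int64(374), np.int64(8)), (np.int64(393), np.int64(19))]
0.195 258 [(np.int64(375), np.int64(7)), (np.int64(393), np.int64(19))]
0.2 256 [(np.int64(375), np.int64(6)), (np.int64(394), np.int64(19))]
0.205 255 [(np.int64(375), np.int64(6)), (np.int64(394), np.int64(19))]
0.21 253 [(np.int64(374), np.int64(6)), (np.int64(395), np.int64(19))]
0.215 251 [(np.int64(395), np.int64(9)), (np.int64(410), np.int64(5))]
0.22 249 [(np.int64(396), np.int64(4))]
phi -0.08587375495755228 dir -0.38186351804084173 roll -0.001727273348699792 21 o [0.66819703 0.2019577  0.05247067]
9.45 [0.5608 0.2259 0.0895] yaw 167.4777725973905 zax [-0.0002 -0.0017 -1.    ] q [ 0.4536  0.621  -1.1716  1.6933  0.6034  1.2425  0.4941] [ 0.2567 -0.4842 -9.5509] 0.31448821464084276 49.893112576100975
```

View pics/c5.png

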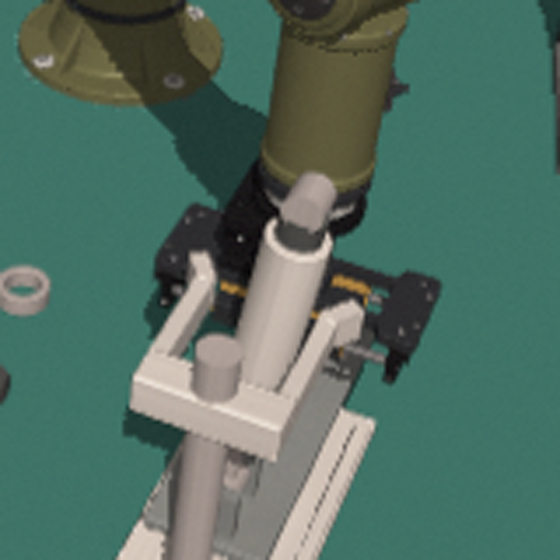

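```bash
sed -i 's/np.arange(.100,.225,.005)/np.arange(.183,.213,.003)/; s/if 14<=j-i<=26/if 16<=j-i<=22/' lean.py
echo '{"x":[-0.086,0],"psi":0,"mgl":0.425}'>st.json
python3 - <<'E'
import bal;from bal import *
bal.MGL=.425
for m in (.405,.425,.441):
  bal.MGL=m
  for sh in([1,1,1,0,0],[1,1,1,1,0,0]):
    A,(x,p,o)=solve([-.086,0],0,sh,tail=.05);print(m,A,[round(float(i[0]),3) for i in o])
E
```

```text
0.405 3.392350056830494 [-0.081, -0.057, -0.028, -0.003, 0.001]
0.405 2.6984621527842685 [-0.083, -0.065, -0.044, -0.021, -0.002, 0.001]
0.425 3.6278772276709654 [-0.081, -0.057, -0.027, -0.003, 0.001]
0.425 2.919043724710399 [-0.083, -0.066, -0.044, -0.021, -0.002, 0.001]
0.441 3.814930186172945 [-0.082, -0.058, -0.027, -0.002, 0.002]
0.441 3.0954653804418415 [-0.083, -0.066, -0.045, -0.021, -0.001, 0.002]
```

>>> carry_out --pt "2.73 -0.6 0 0 0 0 0" --pt "2.73 -0.6 0 0 0 0 0" --pt "2.73 -0.6 0 0 0 0 0" --pt "2.73 -0.6 0 0 0 0 0" --pt "0 0 0 0 0 0 0" --pt "0 0 0 0 0 0 0"

```text
time: 10.05
position: [0.5603, 0.2297, 0.0901]
tool_rot: [0.336, 3.123, 0.002]
ft_force: [-0.9, 0.8, -9.1]
grip_width: 0.318
grip_force: 49.9
```

```bash
python3 step.py '[2.8,2.8,2.8,2.8,0,0]' null '[1,1,1,0,0]'
```

```text
t 10.10 pos [0.5602 0.2295 0.0899] meas phi -0.032673585932853216 dir -0.03354377907003537 n 10 pred -0.0061 roll 0.10deg pitch -0.00 yaw -12.27 j3 -1.172 j7 0.50 F [-0.4  0.2 -9. ]
0.4 0.0096; 0.42 -0.0028; 0.441 -0.0176; 0.46 -0.0329; 0.48 -0.051; 
est [-0.0314 -0.0538]
A 1.61 [-0.033, -0.024, -0.011, -0.001, 0.001]
```

>>> carry_out --pt "1.66 -0.37 0 0 0 0 0" --pt "1.66 -0.37 0 0 0 0 0" --pt "1.66 -0.37 0 0 0 0 0" --pt "0 0 0 0 0 0 0" --pt "0 0 0 0 0 0 0"

```text
time: 10.6
position: [0.5605, 0.2285, 0.0898]
tool_rot: [0.338, 3.123, 0.001]
ft_force: [0.4, 0.8, -9.8]
grip_width: 0.321
grip_force: 49.9
```

```bash
python3 step.py '[1.7,1.7,1.7,0,0]' null '[1,1,1,0,0]'
```

```text
t 10.65 pos [0.5604 0.2284 0.0898] meas phi -0.01310162493757739 dir -0.03946602063736524 n 10 pred 0.0044 roll 0.07deg pitch 0.00 yaw -12.35 j3 -1.171 j7 0.50 F [ 0.5 -0.8 -9. ]
0.4 0.0086; 0.42 0.0053; 0.441 0.0013; 0.46 -0.0026; 0.48 -0.0071; 
est [-0.0116 -0.0217]
A 0.61 [-0.012, -0.009, -0.004, -0.0, 0.0]
```

>>> carry_out --pt "0.78 -0.17 0 -0.29 0.06 0 0" --pt "0.78 -0.17 0 -0.98 0.21 0 0" --pt "0.78 -0.17 0 -1.95 0.43 0 0" --pt "0 0 0 -3.13 0.68 0 0" --pt "0 0 0 -4.3 0.94 0 0" --pt "0 0 0 -5.47 1.2 0 0"

```text
time: 11.25
position: [0.5043, 0.2402, 0.0897]
tool_rot: [0.337, 3.123, -0.0]
ft_force: [-0.2, 0.0, -9.9]
grip_width: 0.319
grip_force: 49.9
```

```bash
python3 step.py '[0.8,0.8,0.8,0,0,0]' null '[1,1,1,0,0]'
```

```text
t 11.30 pos [0.5016 0.241  0.0895] meas phi 0.005215790624844584 dir -0.011253811467260047 n 10 pred 0.0098 roll -0.06deg pitch 0.12 yaw -12.20 j3 -1.240 j7 0.45 F [-3.7  0.8 -9.6]
0.4 0.0109; 0.42 0.01; 0.441 0.0089; 0.46 0.0077; 0.48 0.0062; 
est [0.0062 0.0072]
A -0.30 [0.006, 0.005, 0.002, 0.0, -0.0]
```

>>> carry_out --pt "-0.2 0.04 0 -0.6 0.13 0 0" --pt "-0.2 0.04 0 -1.7 0.37 0 0" --pt "-0.2 0.04 0 -3 0.66 0 0" --pt "0 0 0 -4.2 0.92 0 0" --pt "0 0 0 -5 1.1 0 0" --pt "0 0 0 -5.3 1.16 0 0"

```text
time: 11.9
position: [0.4515, 0.2512, 0.0896]
tool_rot: [0.337, 3.123, -0.001]
ft_force: [0.3, -0.1, -8.6]
grip_width: 0.316
grip_force: 49.9
```

```bash
python3 step.py '[-0.2,-0.2,-0.2,0,0,0]' null '[1,1,1,0,0,0]'
```

```text
t 11.95 pos [0.4518 0.2512 0.0897] meas phi -0.011021271856619712 dir -0.015491881654703636 n 10 pred 0.0050 roll -0.04deg pitch -0.03 yaw -12.34 j3 -1.301 j7 0.42 F [-0.7 -0.1 -9.4]
0.4 0.0035; 0.42 0.0047; 0.441 0.0061; 0.46 0.0074; 0.48 0.0091; 
est [-0.0094 -0.0162]
A 0.49 [-0.01, -0.007, -0.003, -0.0, 0.0, 0.0]
```

>>> carry_out --pt "0.68 -0.15 0 0 0 0 0" --pt "0.68 -0.15 0 0 0 0 0" --pt "0.68 -0.15 0 0 0 0 0" --pt "0.2 -0.04 0 0 0 0 0" --pt "0.2 -0.04 0 0 0 0 0" --pt "0.2 -0.04 0 0 0 0 0" --pt "0.2 -0.04 0 0 0 0 0"

```text
time: 12.65
position: [0.4528, 0.2512, 0.0896]
tool_rot: [0.339, 3.123, 0.006]
ft_force: [0.3, -0.6, -10.7]
grip_width: 0.319
grip_force: 49.9
```

```bash
python3 step.py '[0.5,0.5,0.5,0,0,0,0]' null '[1,1,1,0,0,0]'
```

```text
t 12.70 pos [0.4528 0.2511 0.0896] meas phi 0.03770609681535736 dir 0.019017217187691546 n 10 pred 0.0008 roll 0.22deg pitch 0.01 yaw -12.40 j3 -1.299 j7 0.42 F [-0.3 -0.3 -9.1]
0.4 0.0025; 0.42 0.0012; 0.441 -0.0005; 0.46 -0.0023; 0.48 -0.0047; 
est [0.035  0.0579]
A -1.80 [0.037, 0.027, 0.013, 0.001, -0.001, -0.001]
```

```bash
python3 - <<'E'
s=open('lean.py').read()
s=s.replace("                u=cols[i]+(j-i-1)/2\n","                u=(edge(mn[v],cols[i],-1)+edge(mn[v],cols[j-1],1))/2\n")
s=s.replace("def lean(","""def edge(g,c,d):
    # sub-pixel crossing near mask border pixel c, outside in direction d
    a=g[c-3*d:c-5*d:-d].mean();b=g[c+3*d:c+5*d:d].mean();h=(a+b)/2
    for k in range(-2,4):
        p,q=g[c+k*d],g[c+(k+1)*d]
        if p>=h>q: return c+d*(k+(p-h)/(p-q))
    return c+.5*d
def lean(""").replace("np.arange(.183,.213,.003)","np.arange(LO,.213,.004)").replace("G=np.array","LO=.11\nG=np.array")
open('lean.py','w').write(s)
E
cp st.json st_b.json; python3 lean.py | tail -12;python3 step.py '[0]' null '[1,1,1,0,0,0]'
```

```text
0.17 239 [(np.int64(398), np.int64(17))]
0.174 238 [(np.int64(398), np.int64(17))]
0.178 236 [(np.int64(398), np.int64(17))]
0.182 235 [(np.int64(399), np.int64(16))]
0.186 234 [(np.int64(399), np.int64(17))]
0.19 232 [(np.int64(399), np.int64(17))]
0.194 231 [(np.int64(399), np.int64(17))]
0.198 230 [(np.int64(399), np.int64(17))]
0.202 228 [(np.int64(399), np.int64(17))]
0.206 227 [(np.int64(399), np.int64(17))]
0.21 226 [(np.int64(400), np.int64(17))]
phi 0.04459256351974848 dir 0.038366852414312834 roll 0.003740995392174238 26 o [0.56029445 0.22756722 0.05255208]
t 12.80 pos [0.4529 0.251  0.0896] meas phi 0.05028173421297409 dir 0.04429853848054935 n 26 pred 0.0411 roll 0.21deg pitch 0.00 yaw -12.41 j3 -1.299 j7 0.42 F [ 0.6 -0.3 -9.8]
0.4 0.0406; 0.42 0.041; 0.441 0.0414; 0.46 0.0418; 0.48 0.0422; 
est [0.053  0.0831]
A -2.69 [0.055, 0.04, 0.019, 0.001, -0.001, -0.001]
```

>>> carry_out --pt "-3.13 0.69 0 0 0 0 0" --pt "-3.13 0.69 0 0 0 0 0" --pt "-3.13 0.69 0 0 0 0 0" --pt "-0.2 0.04 0 0 0 0 0" --pt "-0.2 0.04 0 0 0 0 0"

```text
time: 13.3
position: [0.4528, 0.2491, 0.0892]
tool_rot: [-0.343, -3.123, 0.002]
ft_force: [-0.6, -0.8, -9.7]
grip_width: 0.32
grip_force: 49.9
```

```bash
python3 - <<'E'
import json
s=json.load(open('st.json'));s['psi']=.2;s['x']=[.0545,.095];json.dump(s,open('st.json','w'))
E
python3 step.py '[-3,-3,-3,0,0]' null '[1,1,1,0,0,0]'
```

```text
t 13.35 pos [0.453  0.2492 0.0893] meas phi -0.01178559748755166 dir -0.015189779342630773 n 26 pred -0.0105 roll -0.09deg pitch -0.01 yaw -12.54 j3 -1.289 j7 0.43 F [  0.3   0.1 -10. ]
0.4 -0.0178; 0.42 -0.0121; 0.441 -0.0054; 0.46 0.0014; 0.48 0.0091; 
est [-0.0124 -0.0164]
A 0.61 [-0.013, -0.009, -0.004, -0.0, 0.0, 0.0]
```

>>> carry_out --pt "0.59 -0.13 0 0 0 0 0" --pt "0.59 -0.13 0 0 0 0 0" --pt "0.59 -0.13 0 0 0 0 0" --pt "0 0 0 0 0 0 0" --pt "0 0 0 0 0 0 0" --pt "0 0 0 0 0 0 0"

```text
time: 13.95
position: [0.4528, 0.2515, 0.0896]
tool_rot: [0.338, 3.123, 0.001]
ft_force: [-0.3, -0.1, -9.1]
grip_width: 0.317
grip_force: 49.9
```

```bash
python3 step.py '[0.6,0.6,0.6,0,0,0]' null '[1,1,1,0,0,0]'
```

```text
t 14.00 pos [0.4528 0.2513 0.0896] meas phi 0.04179498557813838 dir 0.036811595569472756 n 26 pred -0.0004 roll 0.01deg pitch 0.00 yaw -12.38 j3 -1.286 j7 0.43 F [ 0.1  0.1 -8.8]
0.4 0.0017; 0.42 0.0; 0.441 -0.0019; 0.46 -0.004; 0.48 -0.0064; 
est [0.0386 0.0635]
A -1.98 [0.04, 0.029, 0.014, 0.001, -0.001, -0.001]
```

```bash
python3 - <<'E'
import bal;from bal import *
bal.MGL=.425
x=[.042,.066]
for sh in([.5,1,1,.5,0,0,0,0],[.5,1,1,1,.5,0,0,0,0]):
    A,(xx,p,o)=solve(x,0,sh,tail=.05);print(A,[round(float(i[0]),3) for i in o])
s=json.load(open('st.json'));s['x']=x;s['psi']=0;json.dump(s,open('st.json','w'))
E
sed -i "s/^print('\\\\nest'/print('y settle check');&/" step.py
```

```text
-2.297855709096531 [0.046, 0.041, 0.025, 0.009, -0.0, -0.001, -0.001, -0.0]
-1.8471527773473655 [0.047, 0.044, 0.033, 0.02, 0.007, -0.0, -0.001, -0.001, -0.0]
```

>>> carry_out --pt "-1.12 0.25 0 0 0 0 0" --pt "-2.25 0.49 0 0 0 0 0" --pt "-2.25 0.49 0 0 0 0 0" --pt "-1.12 0.25 0 0 0 0 0" --pt "0 0 0 0 0 0 0" --pt "0 0 0 0 0 0 0" --pt "0 0 0 0 0 0 0"

```text
time: 14.7
position: [0.4531, 0.2501, 0.0895]
tool_rot: [0.342, 3.123, -0.001]
ft_force: [-0.3, 0.6, -9.6]
grip_width: 0.322
grip_force: 49.9
```

```bash
python3 step.py '[-1.15,-2.3,-2.3,-1.15,0,0,0]' null '[0.5,1,1,0.5,0,0,0,0]'
```

```text
t 14.75 pos [0.4531 0.2504 0.0896] meas phi 0.018180980440636693 dir 0.00755975924713768 n 26 pred -0.0007 roll -0.01deg pitch -0.02 yaw -12.47 j3 -1.281 j7 0.43 F [ 0.4 -0.  -9.1]
0.4 -0.0103; 0.42 -0.0028; 0.441 0.0067; 0.46 0.0169; 0.48 0.0294; y settle check

est [0.0169 0.0318]
A -0.96 [0.019, 0.017, 0.01, 0.004, -0.0, -0.0, -0.0, -0.0]
```

>>> carry_out --pt "-0.59 0.13 0 0 0 0 0" --pt "-1.17 0.26 0 0 0 0 0" --pt "-1.17 0.26 0 0 0 0 0" --pt "-0.59 0.13 0 0 0 0 0" --pt "0 0 0 0 0 0 0" --pt "0 0 0 0 0 0 0" --pt "0 0 0 0 0 0 0"

```text
time: 15.45
position: [0.4529, 0.2505, 0.0896]
tool_rot: [0.341, 3.123, -0.0]
ft_force: [-0.6, -0.7, -9.5]
grip_width: 0.316
grip_force: 49.9
```

```bash
python3 step.py '[-0.6,-1.2,-1.2,-0.6,0,0,0]' null '[0.5,1,1,0.5,0,0,0,0]'
```

```text
t 15.50 pos [0.4529 0.2507 0.0896] meas phi 0.003216007276636427 dir -0.004953148912378661 n 26 pred -0.0133 roll -0.01deg pitch -0.01 yaw -12.44 j3 -1.278 j7 0.43 F [  0.2  -0.1 -10.6]
0.4 -0.0158; 0.42 -0.0138; 0.441 -0.0112; 0.46 -0.0081; 0.48 -0.0043; y settle check

est [0.0011 0.0058]
A -0.08 [0.001, 0.001, 0.001, 0.0, -0.0, -0.0, -0.0, -0.0]
```

>>> carry_out --pt "-0.2 0.04 0 0 0 0 0" --pt "-0.4 0.09 0 0 0 0 0" --pt "-0.4 0.09 0 0 0 0 0" --pt "-0.2 0.04 0 0 0 0 0" --pt "0 0 0 0 0 0 0" --pt "0 0 0 0 0 0 0" --pt "0 0 0 0 0 0 0"

```text
time: 16.2
position: [0.4529, 0.2508, 0.0896]
tool_rot: [0.34, 3.123, -0.0]
ft_force: [0.7, 0.9, -9.3]
grip_width: 0.32
grip_force: 49.9
```

```bash
sed -i 's/"mgl": [0-9.]*/"mgl": 0.44/' st.json; python3 step.py '[-0.2,-0.4,-0.4,-0.2,0,0,0]' null '[0.5,1,1,0.5,0,0,0,0]'
```

```text
t 16.25 pos [0.4529 0.2509 0.0896] meas phi -0.003191720005007192 dir -0.007657598607345408 n 26 pred -0.0180 roll 0.00deg pitch -0.01 yaw -12.42 j3 -1.277 j7 0.44 F [ 0.3 -0.3 -8.7]
0.4 -0.0156; 0.42 -0.0168; 0.441 -0.0181; 0.46 -0.0193; 0.48 -0.0206; y settle check

est [-0.0058 -0.0088]
A 0.33 [-0.006, -0.006, -0.003, -0.001, 0.0, 0.0, 0.0, 0.0]
```

>>> carry_out --pt "0.1 -0.02 0 0 0 0 0" --pt "0.1 -0.02 0 0 0 0 0" --pt "0.1 -0.02 0 0 0 0 0" --pt "0 0 0 0 0 0 0" --pt "0 0 0 0 0 0 0" --pt "0 0 0 0 0 0 0" --pt "0 0 0 0 0 0 0"

```text
time: 16.95
position: [0.4529, 0.251, 0.0896]
tool_rot: [0.34, 3.123, 0.0]
ft_force: [0.4, -0.3, -9.3]
grip_width: 0.314
grip_force: 49.9
```

```bash
sed -i 's/"x": \[[^]]*\]/"x": [-0.002, -0.003]/' st.json; python3 step.py '[0.1,0.1,0.1,0,0,0,0]' null '[0.5,1,1,0.5,0,0,0,0]'
```

```text
t 17.00 pos [0.4528 0.251  0.0896] meas phi 0.005984884892253548 dir 0.00030265832364426647 n 26 pred -0.0003 roll 0.01deg pitch -0.00 yaw -12.41 j3 -1.276 j7 0.44 F [-0.3 -0.4 -9.1]
0.4 0.0003; 0.42 0.0; 0.441 -0.0003; 0.46 -0.0007; 0.48 -0.0013; y settle check

est [0.0055 0.0095]
A -0.32 [0.006, 0.005, 0.003, 0.001, -0.0, -0.0, -0.0, -0.0]
```

>>> carry_out --pt "-0.15 0.03 0 0 0 0 0" --pt "-0.29 0.06 0 0 0 0 0" --pt "-0.29 0.06 0 0 0 0 0" --pt "-0.15 0.03 0 0 0 0 0" --pt "0 0 0 0 0 0 0" --pt "0 0 0 0 0 0 0" --pt "0 0 0 0 0 0 0"

```text
time: 17.7
position: [0.4529, 0.2508, 0.0896]
tool_rot: [0.34, 3.123, -0.0]
ft_force: [-0.8, -0.8, -9.1]
grip_width: 0.315
grip_force: 49.9
```

```bash
python3 step.py '[-0.15,-0.3,-0.3,-0.15,0,0,0]' null '[0.5,1,1,0.5,0,0,0,0]'
cat > plan.py <<'E'
import sys,bal;from bal import *
from scipy.spatial.transform import Rotation as R
np.set_printoptions(suppress=True)
# args: x0 y0 yaw0 x1 y1 yaw1 nmove nrest [phi phid]; pivots (m, deg)
a=[float(i) for i in sys.argv[1:]];P0=np.array(a[:2]);y0=a[2];P1=np.array(a[3:5]);y1=a[5];n,nr=int(a[6]),int(a[7])
st=json.load(open('st.json'));bal.MGL=st['mgl'];x=a[8:10] if len(a)>8 else st['x']
mj=lambda s:(lambda s:10*s**3-15*s**4+6*s**5)(np.clip(s,0,1))
N=n+nr;t=np.arange(1,N+1)/n;S=mj(t)
ya=y0+(y1-y0)*S;piv=P0+(P1-P0)*S[:,None]
un=lambda d:np.c_[np.cos(np.radians(d)),np.sin(np.radians(d))]
lat_dir=un((y0+y1)/2+90)[0];lat=(piv-P0)@lat_dir*100
# fine feed-forward
dt=.005;tf=np.arange(0,N*.1,dt);acc=np.gradient(np.gradient(mj(tf/(n*.1)),dt),dt)*((P1-P0)@lat_dir)
p=0;ff=[]
for i,ac in enumerate(acc):
    p+=(-bal.MGL/9.81*ac-K*p)/Cd*dt
    ff.append(p/D)
ff=np.interp(np.arange(1,N+1)*.1,tf,ff);ff[-1]=0
sh=np.array([.5,1,1,1,.5]+[0]*(N-5))
A,(xx,pp,o)=solve(x,0,sh,lat,tail=.05,base=ff)
psi=np.round(ff+A*sh,1);psi[-2:]=0
o=sim(x,0,psi,lat)[2]
print('A %.2f'%A,'psi',list(psi),'\nlat',[round(float(i),2) for i in lat],'\nphi',[round(float(i[0]),3) for i in o],'unst end %.4f'%unst(o[-1]))
tcp0=P0-.11*un(y0)[0];tcp=piv-.11*un(ya)
ax=np.r_[un(y0)[0],0]
rows=[]
for i in range(N):
    r=(R.from_rotvec([0,0,ya[i]-y0],degrees=True)*R.from_rotvec(ax*psi[i],degrees=True)).as_rotvec(degrees=True)
    d=(tcp[i]-tcp0)*100
    rows.append([round(float(v),2) for v in (*r,*d,0,0)])
print(rows);print('tcp end',tcp[-1],'min r',np.hypot(*tcp.T).min())
json.dump([list(psi),[round(float(i),2) for i in lat]],open('plan.json','w'))
E
python3 plan.py .5603 .2275 -12.4 .565 .147 -4 10 2
```

```text
t 17.75 pos [0.4529 0.2509 0.0896] meas phi 0.013143451898285478 dir 0.005223974283343769 n 26 pred 0.0012 roll 0.00deg pitch -0.00 yaw -12.42 j3 -1.275 j7 0.44 F [-0.8  0.9 -9.4]
0.4 -0.0011; 0.42 -0.0001; 0.441 0.0012; 0.46 0.0026; 0.48 0.0043; y settle check

est [0.0124 0.0221]
A -0.73 [0.014, 0.012, 0.008, 0.003, -0.0, -0.0, -0.0, -0.0]
A -0.77 psi [np.float64(0.4), np.float64(1.3), np.float64(1.9), np.float64(1.8), np.float64(1.3), np.float64(0.3), np.float64(-1.1), np.float64(-2.2), np.float64(-2.7), np.float64(-2.0), np.float64(0.0), np.float64(0.0)] 
lat [-0.07, -0.46, -1.29, -2.51, -3.95, -5.39, -6.61, -7.44, -7.83, -7.9, -7.9, -7.9] 
phi [0.015, 0.018, 0.019, 0.018, 0.014, 0.009, 0.003, -0.005, -0.011, -0.015, -0.012, -0.001] unst end 0.0093
[[0.39, -0.09, 0.07, 0.0, -0.08, 0.0, 0.0], [1.27, -0.27, 0.49, 0.01, -0.56, 0.0, 0.0], [1.86, -0.39, 1.37, 0.02, -1.57, 0.0, 0.0], [1.77, -0.35, 2.67, 0.05, -3.06, 0.0, 0.0], [1.28, -0.23, 4.2, 0.09, -4.82, 0.0, 0.0], [0.3, -0.05, 5.73, 0.14, -6.58, 0.0, 0.0], [-1.09, 0.17, 7.03, 0.19, -8.07, 0.0, 0.0], [-2.18, 0.32, 7.91, 0.22, -9.09, 0.0, 0.0], [-2.67, 0.39, 8.33, 0.24, -9.56, 0.0, 0.0], [-1.98, 0.29, 8.4, 0.24, -9.64, 0.0, 0.0], [0.0, 0.0, 8.4, 0.24, -9.64, 0.0, 0.0], [0.0, 0.0, 8.4, 0.24, -9.64, 0.0, 0.0]]
tcp end [0.45526795 0.15467321] min r 0.48082503357623635
```

>>> carry_out --pt "-0.49 0.11 0 0 0 0 0" --pt "-0.83 0.18 0 0 0 0 0" --pt "-0.83 0.18 0 0 0 0 0" --pt "-0.49 0.11 0 0 0 0 0" --pt "-0.1 0.02 0 0 0 0 0" --pt "-0.1 0.02 0 0 0 0 0" --pt "-0.1 0.02 0 0 0 0 0"

```text
time: 18.45
position: [0.4529, 0.2507, 0.0896]
tool_rot: [-0.34, -3.123, 0.003]
ft_force: [0.1, 0.2, -9.4]
grip_width: 0.322
grip_force: 49.9
```

```bash
python3 step.py '[-0.4,-0.75,-0.75,-0.4,0,0,0]' null '[0.5,1,1,0.5,0,0,0,0]'
sed -i 's/;ff\[-1\]=0/;ff[-1]=0;ff[-2]*=.5/; s/;psi\[-2:\]=0/;psi[-1]=0/' plan.py
python3 plan.py .5603 .2275 -12.4 .565 .147 -4 10 2
```

```text
t 18.50 pos [0.4529 0.2508 0.0896] meas phi -0.0009805467535262038 dir -0.010107032209929426 n 26 pred -0.0023 roll -0.11deg pitch -0.01 yaw -12.43 j3 -1.272 j7 0.44 F [ 0.6  1.  -9.8]
0.4 -0.0065; 0.42 -0.0046; 0.441 -0.0021; 0.46 0.0006; 0.48 0.0039; y settle check

est [-0.0012 -0.0007]
A 0.06 [-0.001, -0.001, -0.001, -0.0, 0.0, 0.0, 0.0, 0.0]
A -0.16 psi [np.float64(0.8), np.float64(1.9), np.float64(2.5), np.float64(2.4), np.float64(1.6), np.float64(0.3), np.float64(-1.1), np.float64(-2.2), np.float64(-2.7), np.float64(-2.0), np.float64(-0.5), np.float64(0.0)] 
lat [-0.07, -0.46, -1.29, -2.51, -3.95, -5.39, -6.61, -7.44, -7.83, -7.9, -7.9, -7.9] 
phi [-0.0, 0.004, 0.009, 0.012, 0.012, 0.008, 0.002, -0.005, -0.012, -0.016, -0.014, -0.008] unst end 0.0014
[[0.78, -0.17, 0.07, 0.0, -0.08, 0.0, 0.0], [1.86, -0.4, 0.49, 0.01, -0.56, 0.0, 0.0], [2.45, -0.51, 1.37, 0.02, -1.57, 0.0, 0.0], [2.36, -0.46, 2.67, 0.05, -3.06, 0.0, 0.0], [1.57, -0.29, 4.2, 0.09, -4.82, 0.0, 0.0], [0.3, -0.05, 5.73, 0.14, -6.58, 0.0, 0.0], [-1.09, 0.17, 7.03, 0.19, -8.07, 0.0, 0.0], [-2.18, 0.32, 7.91, 0.22, -9.09, 0.0, 0.0], [-2.67, 0.39, 8.33, 0.24, -9.56, 0.0, 0.0], [-1.98, 0.29, 8.4, 0.24, -9.64, 0.0, 0.0], [-0.5, 0.07, 8.4, 0.24, -9.64, 0.0, 0.0], [0.0, 0.0, 8.4, 0.24, -9.64, 0.0, 0.0]]
tcp end [0.45526795 0.15467321] min r 0.48082503357623635
```

>>> carry_out --pt "0.78 -0.17 0.07 0.0 -0.08 0.0 0.0" --pt "1.86 -0.4 0.49 0.01 -0.56 0.0 0.0" --pt "2.45 -0.51 1.37 0.02 -1.57 0.0 0.0" --pt "2.36 -0.46 2.67 0.05 -3.06 0.0 0.0" --pt "1.57 -0.29 4.2 0.09 -4.82 0.0 0.0" --pt "0.3 -0.05 5.73 0.14 -6.58 0.0 0.0" --pt "-1.09 0.17 7.03 0.19 -8.07 0.0 0.0" --pt "-2.18 0.32 7.91 0.22 -9.09 0.0 0.0" --pt "-2.67 0.39 8.33 0.24 -9.56 0.0 0.0" --pt "-1.98 0.29 8.4 0.24 -9.64 0.0 0.0" --pt "-0.5 0.07 8.4 0.24 -9.64 0.0 0.0" --pt "0.0 0.0 8.4 0.24 -9.64 0.0 0.0"

```text
time: 19.7
position: [0.4552, 0.1548, 0.0896]
tool_rot: [0.11, 3.139, -0.001]
ft_force: [-0.3, -0.7, -9.7]
grip_width: 0.323
grip_force: 49.9
```

```bash
python3 step.py "[0.8,1.9,2.5,2.4,1.6,0.3,-1.1,-2.2,-2.7,-2.0,-0.5,0]" "[-0.07, -0.46, -1.29, -2.51, -3.95, -5.39, -6.61, -7.44, -7.83, -7.9, -7.9, -7.9]" '[0.5,1,1,0.5,0,0,0]'
```

```text
t 19.75 pos [0.4552 0.1544 0.0896] meas phi -0.009899815033490349 dir -0.01698894736949829 n 26 pred -0.0076 roll -0.06deg pitch -0.01 yaw -4.04 j3 -1.339 j7 0.83 F [-0.2 -0.6 -9.5]
0.4 0.0014; 0.42 -0.0014; 0.441 -0.008; 0.46 -0.0181; 0.48 -0.0343; y settle check

est [-0.0068  0.0453]
A 0.06 [-0.004, -0.002, -0.001, -0.0, -0.0, -0.0, -0.0]
```

```bash
python3 plan.py .565 .147 -4 .565 .067 2 10 2
```

```text
A -0.17 psi [np.float64(0.8), np.float64(1.9), np.float64(2.6), np.float64(2.4), np.float64(1.6), np.float64(0.3), np.float64(-1.1), np.float64(-2.3), np.float64(-2.7), np.float64(-2.0), np.float64(-0.5), np.float64(0.0)] 
lat [-0.07, -0.46, -1.3, -2.54, -4.0, -5.46, -6.69, -7.54, -7.93, -8.0, -8.0, -8.0] 
phi [-0.003, 0.003, 0.008, 0.012, 0.012, 0.009, 0.003, -0.005, -0.012, -0.016, -0.014, -0.007] unst end 0.0017
[[0.8, -0.06, 0.05, -0.0, -0.08, 0.0, 0.0], [1.9, -0.13, 0.35, -0.0, -0.53, 0.0, 0.0], [2.6, -0.16, 0.98, -0.01, -1.49, 0.0, 0.0], [2.4, -0.13, 1.9, -0.02, -2.9, 0.0, 0.0], [1.6, -0.07, 3.0, -0.03, -4.58, 0.0, 0.0], [0.3, -0.01, 4.1, -0.03, -6.25, 0.0, 0.0], [-1.1, 0.03, 5.02, -0.03, -7.66, 0.0, 0.0], [-2.3, 0.05, 5.65, -0.02, -8.62, 0.0, 0.0], [-2.7, 0.05, 5.95, -0.02, -9.07, 0.0, 0.0], [-2.0, 0.03, 6.0, -0.02, -9.15, 0.0, 0.0], [-0.5, 0.01, 6.0, -0.02, -9.15, 0.0, 0.0], [0.0, 0.0, 6.0, -0.02, -9.15, 0.0, 0.0]]
tcp end [0.45506701 0.06316106] min r 0.45942932168085604
```

>>> carry_out --pt "0.8 -0.06 0.05 0 -0.08 0.0 0.0" --pt "1.9 -0.13 0.35 0 -0.53 0.0 0.0" --pt "2.6 -0.16 0.98 -0.01 -1.49 0.0 0.0" --pt "2.4 -0.13 1.9 -0.02 -2.9 0.0 0.0" --pt "1.6 -0.07 3.0 -0.03 -4.58 0.0 0.0" --pt "0.3 -0.01 4.1 -0.03 -6.25 0.0 0.0" --pt "-1.1 0.03 5.02 -0.03 -7.66 0.0 0.0" --pt "-2.3 0.05 5.65 -0.02 -8.62 0.0 0.0" --pt "-2.7 0.05 5.95 -0.02 -9.07 0.0 0.0" --pt "-2.0 0.03 6.0 -0.02 -9.15 0.0 0.0" --pt "-0.5 0.01 6.0 -0.02 -9.15 0.0 0.0" --pt "0.0 0.0 6.0 -0.02 -9.15 0.0 0.0"

```text
time: 20.95
position: [0.4551, 0.0632, 0.0896]
tool_rot: [-0.054, 3.141, -0.001]
ft_force: [0.7, -0.4, -10.1]
grip_width: 0.316
grip_force: 49.9
```

```bash
python3 step.py "$(python3 -c 'import json;print(json.load(open("plan.json"))[0])')" "$(python3 -c 'import json;print(json.load(open("plan.json"))[1])')" '[0.5,1,1,0.5,0,0,0]'; python3 plan.py .565 .067 2 .545 -.01 13 10 2
```

```text
t 21.00 pos [0.4551 0.0629 0.0896] meas phi -0.001395443897476198 dir -0.011758484424655933 n 25 pred -0.0073 roll -0.04deg pitch -0.01 yaw 1.96 j3 -1.349 j7 1.21 F [-0.2  0.3 -9.2]
0.4 0.0031; 0.42 -0.0002; 0.441 -0.0078; 0.46 -0.0193; 0.48 -0.0377; y settle check

est [0.0012 0.06  ]
A -0.42 [0.005, 0.006, 0.004, 0.001, -0.0, -0.0, -0.0]
A -0.54 psi [np.float64(0.5), np.float64(1.4), np.float64(2.0), np.float64(1.8), np.float64(1.3), np.float64(0.3), np.float64(-1.0), np.float64(-2.1), np.float64(-2.5), np.float64(-1.9), np.float64(-0.5), np.float64(0.0)] 
lat [-0.06, -0.43, -1.2, -2.34, -3.69, -5.03, -6.17, -6.95, -7.31, -7.37, -7.37, -7.37] 
phi [0.006, 0.011, 0.014, 0.014, 0.011, 0.007, 0.001, -0.006, -0.012, -0.016, -0.015, -0.009] unst end -0.0013
[[0.5, 0.02, 0.09, -0.02, -0.08, 0.0, 0.0], [1.4, 0.06, 0.64, -0.11, -0.57, 0.0, 0.0], [2.0, 0.1, 1.79, -0.31, -1.6, 0.0, 0.0], [1.8, 0.12, 3.49, -0.59, -3.11, 0.0, 0.0], [1.3, 0.11, 5.5, -0.91, -4.9, 0.0, 0.0], [0.3, 0.03, 7.51, -1.22, -6.69, 0.0, 0.0], [-0.99, -0.12, 9.21, -1.47, -8.2, 0.0, 0.0], [-2.09, -0.26, 10.36, -1.64, -9.23, 0.0, 0.0], [-2.48, -0.32, 10.9, -1.71, -9.71, 0.0, 0.0], [-1.89, -0.25, 11.0, -1.72, -9.79, 0.0, 0.0], [-0.5, -0.07, 11.0, -1.72, -9.79, 0.0, 0.0], [0.0, 0.0, 11.0, -1.72, -9.79, 0.0, 0.0]]
tcp end [ 0.43781929 -0.03474462] min r 0.4391957667735503
```

>>> carry_out --pt "0.5 0.02 0.09 -0.02 -0.08 0.0 0.0" --pt "1.4 0.06 0.64 -0.11 -0.57 0.0 0.0" --pt "2.0 0.1 1.79 -0.31 -1.6 0.0 0.0" --pt "1.8 0.12 3.49 -0.59 -3.11 0.0 0.0" --pt "1.3 0.11 5.5 -0.91 -4.9 0.0 0.0" --pt "0.3 0.03 7.51 -1.22 -6.69 0.0 0.0" --pt "-0.99 -0.12 9.21 -1.47 -8.2 0.0 0.0" --pt "-2.09 -0.26 10.36 -1.64 -9.23 0.0 0.0" --pt "-2.48 -0.32 10.9 -1.71 -9.71 0.0 0.0" --pt "-1.89 -0.25 11.0 -1.72 -9.79 0.0 0.0" --pt "-0.5 -0.07 11.0 -1.72 -9.79 0.0 0.0" --pt "0.0 0.0 11.0 -1.72 -9.79 0.0 0.0"

```text
time: 22.2
position: [0.4382, -0.0348, 0.0897]
tool_rot: [-0.355, 3.121, 0.001]
ft_force: [0.9, -0.7, -9.8]
grip_width: 0.318
grip_force: 49.9
```

```bash
python3 step.py "$(python3 -c 'import json;print(json.load(open("plan.json"))[0])')" "$(python3 -c 'import json;print(json.load(open("plan.json"))[1])')" '[0.5,1,1,0.5,0,0,0]'; python3 plan.py .545 -.01 13 .508 -.085 24 10 2
```

```text
t 22.25 pos [ 0.4382 -0.035   0.0896] meas phi -0.036425489443484664 dir -0.04633275109009481 n 19 pred -0.0094 roll 0.04deg pitch -0.04 yaw 12.93 j3 -1.348 j7 1.75 F [ -0.9  -0.5 -10. ]
0.4 -0.0051; 0.42 -0.0062; 0.441 -0.0096; 0.46 -0.0152; 0.48 -0.0245; y settle check

est [-0.032  -0.0036]
A 1.56 [-0.032, -0.028, -0.017, -0.006, 0.0, 0.001, 0.0]
A 1.11 psi [np.float64(1.2), np.float64(2.6), np.float64(3.1), np.float64(3.0), np.float64(1.8), np.float64(0.3), np.float64(-0.8), np.float64(-1.7), np.float64(-2.0), np.float64(-1.5), np.float64(-0.4), np.float64(0.0)] 
lat [-0.05, -0.34, -0.97, -1.89, -2.97, -4.05, -4.97, -5.59, -5.89, -5.94, -5.94, -5.94] 
phi [-0.032, -0.026, -0.016, -0.005, 0.003, 0.005, 0.001, -0.005, -0.011, -0.014, -0.014, -0.009] unst end -0.0029
[[1.17, 0.27, 0.09, -0.03, -0.08, 0.0, 0.0], [2.53, 0.6, 0.64, -0.19, -0.55, 0.0, 0.0], [3.01, 0.74, 1.79, -0.52, -1.56, 0.0, 0.0], [2.9, 0.76, 3.49, -1.0, -3.03, 0.0, 0.0], [1.73, 0.49, 5.5, -1.56, -4.77, 0.0, 0.0], [0.29, 0.09, 7.51, -2.11, -6.5, 0.0, 0.0], [-0.76, -0.24, 9.21, -2.56, -7.96, 0.0, 0.0], [-1.62, -0.53, 10.36, -2.87, -8.95, 0.0, 0.0], [-1.9, -0.63, 10.9, -3.01, -9.42, 0.0, 0.0], [-1.42, -0.48, 11.0, -3.03, -9.5, 0.0, 0.0], [-0.38, -0.13, 11.0, -3.03, -9.5, 0.0, 0.0], [0.0, 0.0, 11.0, -3.03, -9.5, 0.0, 0.0]]
tcp end [ 0.40751    -0.12974103] min r 0.4276190756835077
```

>>> carry_out --pt "0.83 0.19 0 0 0 0 0" --pt "1.66 0.38 0 0 0 0 0" --pt "1.66 0.38 0 0 0 0 0" --pt "0.83 0.19 0 0 0 0 0" --pt "0 0 0 0 0 0 0" --pt "0 0 0 0 0 0 0"

```text
time: 22.85
position: [0.4377, -0.034, 0.0896]
tool_rot: [-0.358, 3.121, -0.005]
ft_force: [-0.1, -0.1, -9.2]
grip_width: 0.315
grip_force: 49.9
```

```bash
python3 step.py "[0.85,1.7,1.7,0.85,0,0]" null '[0.5,1,1,0.5,0,0,0]'; python3 plan.py .545 -.01 13 .508 -.085 24 10 2
```

```text
t 22.90 pos [ 0.4378 -0.0343  0.0896] meas phi 0.0045016364668722005 dir 0.0026979245673572553 n 22 pred 0.0073 roll -0.16deg pitch 0.01 yaw 13.06 j3 -1.345 j7 1.75 F [ 0.4 -0.4 -9.2]
0.4 0.0158; 0.42 0.0119; 0.441 0.0071; 0.46 0.0021; 0.48 -0.004; y settle check

est [0.0052 0.006 ]
A -0.29 [0.006, 0.005, 0.003, 0.001, -0.0, -0.0, -0.0]
A -0.39 psi [np.float64(0.4), np.float64(1.1), np.float64(1.6), np.float64(1.5), np.float64(1.1), np.float64(0.3), np.float64(-0.8), np.float64(-1.7), np.float64(-2.0), np.float64(-1.5), np.float64(-0.4), np.float64(0.0)] 
lat [-0.05, -0.34, -0.97, -1.89, -2.97, -4.05, -4.97, -5.59, -5.89, -5.94, -5.94, -5.94] 
phi [0.006, 0.008, 0.01, 0.01, 0.007, 0.004, -0.001, -0.006, -0.012, -0.016, -0.015, -0.011] unst end -0.0046
[[0.39, 0.09, 0.09, -0.03, -0.08, 0.0, 0.0], [1.07, 0.25, 0.64, -0.19, -0.55, 0.0, 0.0], [1.55, 0.38, 1.79, -0.52, -1.56, 0.0, 0.0], [1.45, 0.38, 3.49, -1.0, -3.03, 0.0, 0.0], [1.06, 0.3, 5.5, -1.56, -4.77, 0.0, 0.0], [0.29, 0.09, 7.51, -2.11, -6.5, 0.0, 0.0], [-0.76, -0.24, 9.21, -2.56, -7.96, 0.0, 0.0], [-1.62, -0.53, 10.36, -2.87, -8.95, 0.0, 0.0], [-1.9, -0.63, 10.9, -3.01, -9.42, 0.0, 0.0], [-1.42, -0.48, 11.0, -3.03, -9.5, 0.0, 0.0], [-0.38, -0.13, 11.0, -3.03, -9.5, 0.0, 0.0], [0.0, 0.0, 11.0, -3.03, -9.5, 0.0, 0.0]]
tcp end [ 0.40751    -0.12974103] min r 0.4276190756835077
```

>>> carry_out --pt "0.49 0.11 0.09 -0.03 -0.08 0.0 0.0" --pt "1.17 0.28 0.64 -0.19 -0.55 0.0 0.0" --pt "1.65 0.4 1.79 -0.52 -1.56 0.0 0.0" --pt "1.45 0.38 3.49 -1.0 -3.03 0.0 0.0" --pt "1.06 0.3 5.5 -1.56 -4.77 0.0 0.0" --pt "0.29 0.09 7.51 -2.11 -6.5 0.0 0.0" --pt "-0.76 -0.24 9.21 -2.56 -7.96 0.0 0.0" --pt "-1.62 -0.53 10.36 -2.87 -8.95 0.0 0.0" --pt "-1.9 -0.63 10.9 -3.01 -9.42 0.0 0.0" --pt "-1.42 -0.48 11.0 -3.03 -9.5 0.0 0.0" --pt "-0.38 -0.13 11.0 -3.03 -9.5 0.0 0.0" --pt "0.0 0.0 11.0 -3.03 -9.5 0.0 0.0"

```text
time: 24.1
position: [0.4081, -0.1296, 0.0897]
tool_rot: [-0.653, 3.072, 0.0]
ft_force: [-0.7, 0.6, -10.1]
grip_width: 0.321
grip_force: 49.9
```

```bash
python3 step.py "[0.5,1.2,1.7,1.5,1.1,0.3,-0.8,-1.7,-2,-1.5,-0.4,0]" "$(python3 -c 'import json;print(json.load(open("plan.json"))[1])')" '[0.5,1,1,0.5,0,0,0]'; python3 plan.py .508 -.085 24 .506 -.192 9.7 12 0
```

```text
t 24.15 pos [ 0.4081 -0.1295  0.0897] meas phi -0.07761634668914169 dir -0.06536643326937523 n 4 pred 0.0034 roll 0.02deg pitch -0.09 yaw 23.99 j3 -1.290 j7 2.27 F [-0.2 -0.7 -9.3]
0.4 0.0025; 0.42 0.0035; 0.441 0.0034; 0.46 0.0018; 0.48 -0.0017; y settle check

est [-0.0688 -0.0779]
A 3.78 [-0.074, -0.065, -0.04, -0.013, 0.001, 0.002, 0.001]
A 2.71 psi [np.float64(2.0), np.float64(4.4), np.float64(5.1), np.float64(5.3), np.float64(3.6), np.float64(1.4), np.float64(0.3), np.float64(-0.8), np.float64(-1.8), np.float64(-2.5), np.float64(-1.3), np.float64(0.0)] 
lat [-0.05, -0.36, -1.05, -2.14, -3.53, -5.09, -6.65, -8.05, -9.13, -9.82, -10.13, -10.18] 
phi [-0.074, -0.068, -0.049, -0.026, -0.006, 0.003, -0.001, -0.008, -0.017, -0.026, -0.031, -0.025] unst end -0.0070
[[1.83, 0.81, -0.07, -0.01, -0.04, 0.0, 0.0], [4.03, 1.77, -0.51, -0.05, -0.29, 0.0, 0.0], [4.69, 2.01, -1.48, -0.13, -0.85, 0.0, 0.0], [4.9, 2.03, -3.0, -0.26, -1.71, 0.0, 0.0], [3.35, 1.32, -4.96, -0.42, -2.82, 0.0, 0.0], [1.31, 0.49, -7.15, -0.58, -4.06, 0.0, 0.0], [0.28, 0.1, -9.34, -0.72, -5.3, 0.0, 0.0], [-0.76, -0.25, -11.3, -0.84, -6.4, 0.0, 0.0], [-1.72, -0.55, -12.82, -0.92, -7.25, 0.0, 0.0], [-2.4, -0.74, -13.79, -0.97, -7.8, 0.0, 0.0], [-1.25, -0.38, -14.23, -0.99, -8.04, 0.0, 0.0], [0.0, 0.0, -14.3, -0.99, -8.08, 0.0, 0.0]]
tcp end [ 0.39757262 -0.21053383] min r 0.42772762561782157
```

Run:
```python
import cv2
a=cv2.imread('pics/last.png')[160:320,190:350]
cv2.imwrite('pics/c6.png',cv2.resize(a,None,fx=3.5,fy=3.5,interpolation=cv2.INTER_CUBIC))
```

```text
(no output)
```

View pics/c6.png

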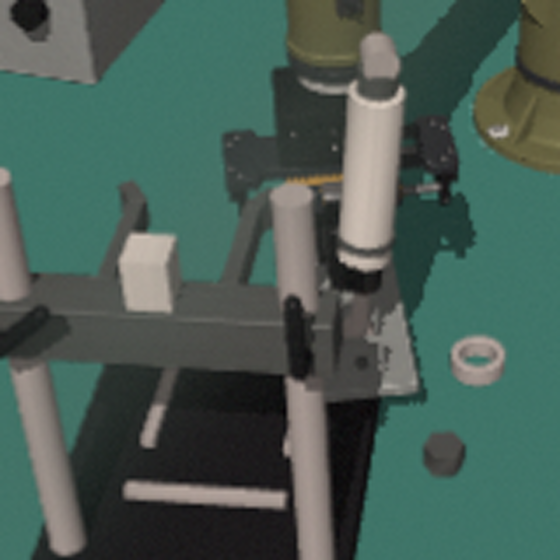

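```bash
sed -i 's/if 16<=j-i<=22/if 12<=j-i<=22/' lean.py; cp pics/last.png pics/prev.png
python3 - <<'E'
import lean,cv2,numpy as np
from h import *
d=ctrl.get_image('scene');new=d['pixels']
for im in(cv2.imread('pics/prev.png')[:,:,::-1],new):
    dd=dict(d);dd['pixels']=im
    lean.grab=lambda n,s=None:dd
    r=lean.lean();print(r[0],r[1],r[2],r[3],r[4]['time'],r[4]['position'])
E
```

```text
-0.07361907757515292 -0.13747905451652173 -2.4637480166807023e-05 28 24.2 [ 0.40809013 -0.12937461  0.08960868]
-0.07896231220996194 -0.1407755961834522 -2.4637480166807023e-05 28 24.2 [ 0.40809013 -0.12937461  0.08960868]
```

Run:
```python
import bal;from bal import *
bal.MGL=.44
x=[-.085,-.135]
for sh in([.5,1,1,.5,0,0],[.6,1,1,1,.5,0,0]):
    A,(xx,p,o)=solve(x,0,sh,tail=.05);print(A,[round(float(i[0]),3) for i in o])
s=json.load(open('st.json'));s['x']=x;s['psi']=0;json.dump(s,open('st.json','w'))
```

```text
4.898989383608596 [-0.094, -0.083, -0.051, -0.017, 0.001, 0.002]
3.839054130407883 [-0.094, -0.087, -0.066, -0.039, -0.013, 0.001, 0.002]
```

>>> carry_out --pt "2.19 0.98 0 0 0 0 0" --pt "4.38 1.95 0 0 0 0 0" --pt "4.38 1.95 0 0 0 0 0" --pt "2.19 0.98 0 0 0 0 0" --pt "0 0 0 0 0 0 0" --pt "0 0 0 0 0 0 0"

```text
time: 24.8
position: [0.4069, -0.1285, 0.0893]
tool_rot: [0.656, -3.071, 0.007]
ft_force: [-0.9, 0.2, -8.7]
grip_width: 0.319
grip_force: 49.9
```

```bash
python3 step.py "[2.4,4.8,4.8,2.4,0,0]" null '[0.5,1,1,0.5,0,0,0]'
```

```text
t 24.85 pos [ 0.4071 -0.1294  0.0895] meas phi 0.004210362998211712 dir -0.04389422607122979 n 28 pred -0.0027 roll -0.21deg pitch 0.12 yaw 24.06 j3 -1.300 j7 2.27 F [-0.8 -0.1 -9.5]
0.4 0.0251; 0.42 0.0122; 0.441 -0.0035; 0.46 -0.0196; 0.48 -0.0388; y settle check

est [ 0.0029 -0.0035]
A -0.12 [0.003, 0.002, 0.001, 0.0, -0.0, -0.0, -0.0]
```

```bash
python3 - <<'E'
s=open('bal.py').read()
s=s.replace("yc=np.r_[0,lat if lat is not None else np.zeros(n)]/100","AC=lat['acc'] if isinstance(lat,dict) else None;yc=np.r_[0,np.zeros(n) if (lat is None or AC is not None) else lat]/100")
s=s.replace("v+=a*dt; y+=v*dt","v+=a*dt; y+=v*dt\n        if AC is not None: a=np.interp(t-.05,np.arange(len(AC))*.005,AC,right=0)")
open('bal.py','w').write(s)
s=open('plan.py').read()
s=s.replace("acc=np.gradient(np.gradient(mj(tf/(n*.1)),dt),dt)*((P1-P0)@lat_dir)","yf=y0+(y1-y0)*mj(tf/(n*.1));acc=np.gradient(np.gradient(mj(tf/(n*.1)),dt),dt)*(un(yf+90)@(P1-P0));LA={'acc':list(acc)}")
s=s.replace("sh,lat,tail","sh,LA,tail").replace("sim(x,0,psi,lat)","sim(x,0,psi,LA)").replace("json.dump([list(psi),[round(float(i),2) for i in lat]]","json.dump([list(psi),LA]")
s=s.replace("st['x'];","st['x'];") 
open('plan.py','w').write(s)
s=open('step.py').read()
s=s.replace("lat=json.loads(sys.argv[2])","lat=json.load(open('plan.json'))[1] if sys.argv[2]=='plan' else json.loads(sys.argv[2])").replace("rows=json.loads(sys.argv[1])","rows=json.load(open('plan.json'))[0] if sys.argv[1]=='plan' else json.loads(sys.argv[1])")
open('step.py','w').write(s)
E
python3 plan.py .508 -.085 24 .506 -.192 9.7 12 0
```

```text
A -0.36 psi [np.float64(0.4), np.float64(1.2), np.float64(1.9), np.float64(2.1), np.float64(2.0), np.float64(1.4), np.float64(0.3), np.float64(-0.8), np.float64(-1.9), np.float64(-2.5), np.float64(-1.3), np.float64(0.0)] 
lat [-0.05, -0.36, -1.05, -2.14, -3.53, -5.09, -6.65, -8.05, -9.13, -9.82, -10.13, -10.18] 
phi [0.003, 0.003, -0.001, -0.005, -0.01, -0.015, -0.019, -0.023, -0.028, -0.034, -0.036, -0.028] unst end -0.0098
[[0.37, 0.16, -0.07, -0.01, -0.04, 0.0, 0.0], [1.1, 0.48, -0.51, -0.05, -0.29, 0.0, 0.0], [1.75, 0.75, -1.48, -0.13, -0.85, 0.0, 0.0], [1.94, 0.8, -3.0, -0.26, -1.71, 0.0, 0.0], [1.86, 0.73, -4.96, -0.42, -2.82, 0.0, 0.0], [1.31, 0.49, -7.15, -0.58, -4.06, 0.0, 0.0], [0.28, 0.1, -9.34, -0.72, -5.3, 0.0, 0.0], [-0.76, -0.25, -11.3, -0.84, -6.4, 0.0, 0.0], [-1.81, -0.58, -12.82, -0.92, -7.25, 0.0, 0.0], [-2.4, -0.74, -13.79, -0.97, -7.8, 0.0, 0.0], [-1.25, -0.38, -14.23, -0.99, -8.04, 0.0, 0.0], [0.0, 0.0, -14.3, -0.99, -8.08, 0.0, 0.0]]
tcp end [ 0.39757262 -0.21053383] min r 0.42772762561782157
```

>>> carry_out --pt "0.55 0.24 -0.07 -0.01 -0.04 0.0 0.0" --pt "1.37 0.6 -0.51 -0.05 -0.29 0.0 0.0" --pt "2.03 0.87 -1.48 -0.13 -0.85 0.0 0.0" --pt "2.13 0.88 -3.0 -0.26 -1.71 0.0 0.0" --pt "1.95 0.77 -4.96 -0.42 -2.82 0.0 0.0" --pt "1.31 0.49 -7.15 -0.58 -4.06 0.0 0.0" --pt "0.28 0.1 -9.34 -0.72 -5.3 0.0 0.0" --pt "-0.76 -0.25 -11.3 -0.84 -6.4 0.0 0.0" --pt "-1.81 -0.58 -12.82 -0.92 -7.25 0.0 0.0" --pt "-2.4 -0.74 -13.79 -0.97 -7.8 0.0 0.0" --pt "-1.25 -0.38 -14.23 -0.99 -8.04 0.0 0.0" --pt "0.0 0.0 -14.3 -0.99 -8.08 0.0 0.0"

```text
time: 26.05
position: [0.3977, -0.2108, 0.0897]
tool_rot: [0.265, -3.13, 0.001]
ft_force: [0.2, 1.0, -9.2]
grip_width: 0.32
grip_force: 49.9
```

```bash
sed -i 's/dbg: print(round(h,3)/dbg: print(round(float(h),3)/; s/\[(cols\[i\],j-i)/[(int(cols[i]),int(j-i))/' lean.py; python3 step.py "[0.6,1.5,2.2,2.3,2.1,1.4,0.3,-0.8,-1.9,-2.5,-1.3,0]" plan '[0.5,1,1,0.5,0,0,0]'; python3 lean.py
```

```text
t 26.10 pos [ 0.3978 -0.2116  0.0897] meas phi 0.007769150450412172 dir 0.12292199696164083 n 28 pred 0.0198 roll 0.06deg pitch -0.05 yaw 9.60 j3 -1.200 j7 2.08 F [ 0.4 -1.1 -9.6]
0.4 0.0303; 0.42 0.027; 0.441 0.0193; 0.46 0.0077; 0.48 -0.0104; y settle check

est [0.0177 0.1458]
A -1.73 [0.028, 0.027, 0.017, 0.005, -0.001, -0.001, -0.001]
0.11 219 [(246, 13), (268, 10)]
0.114 218 [(246, 13), (268, 10)]
0.118 216 [(245, 15), (267, 12)]
0.122 215 [(245, 15), (267, 12)]
0.126 214 [(245, 15), (268, 11)]
0.13 213 [(245, 14), (270, 8)]
0.134 212 [(245, 14)]
0.138 210 [(245, 14), (276, 5)]
0.142 209 [(245, 14)]
0.146 208 [(234, 10), (245, 14)]
0.15 207 [(245, 14)]
0.154 206 [(244, 15)]
0.158 204 [(244, 15)]
0.162 203 [(244, 15)]
0.166 202 [(244, 15)]
0.17 201 [(244, 14)]
0.174 199 [(244, 14)]
0.178 198 [(244, 14)]
0.182 197 [(243, 15)]
0.186 195 [(243, 15)]
0.19 194 [(243, 15)]
0.194 193 [(243, 15)]
0.198 192 [(243, 15)]
0.202 190 [(243, 15)]
0.206 189 [(242, 16)]
0.21 188 [(242, 16)]
phi 0.021000107694343722 dir 0.13204212138510454 roll 0.0003129063504392429 28 o [ 0.50644056 -0.19289165  0.05273544]
```

Run:
```python
import bal;from bal import *
bal.MGL=.44
x,_,_=sim([.021,.145],0,[0],None,-.05);print(x,unst(x))
for sh in([.5,1,1,.5,0,0,0],):
    A,(xx,p,o)=solve(x,0,sh,tail=.05);print(A,[round(float(i[0]),3) for i in o])
s=json.load(open('st.json'));s['x']=list(x);s['psi']=0;json.dump(s,open('st.json','w'))
```

```text
[0.02753649 0.12082446] 0.03533083687402406
-2.0534833719579697 [0.036, 0.033, 0.021, 0.007, -0.001, -0.001, -0.001]
```

>>> carry_out --pt "-0.99 -0.17 0 0 0 0 0" --pt "-1.97 -0.34 0 0 0 0 0" --pt "-1.97 -0.34 0 0 0 0 0" --pt "-0.99 -0.17 0 0 0 0 0" --pt "0 0 0 0 0 0 0" --pt "0 0 0 0 0 0 0" --pt "0 0 0 0 0 0 0"

```text
time: 26.85
position: [0.3978, -0.2109, 0.0895]
tool_rot: [-0.264, 3.13, -0.001]
ft_force: [0.4, 0.4, -9.0]
grip_width: 0.32
grip_force: 49.9
```

```bash
python3 step.py "[-1,-2,-2,-1,0,0,0]" null '[0.5,1,1,0.5,0,0,0]'
python3 - <<'E'
from h import *
grab('top','t4.png')
a=cv2.imread('pics/t4.png')[160:310,320:440]
cv2.imwrite('pics/c7.png',cv2.resize(a,None,fx=4,fy=4,interpolation=cv2.INTER_CUBIC))
E
```

```text
t 26.90 pos [ 0.3977 -0.2107  0.0895] meas phi -0.005642629179669634 dir 0.09324785046513448 n 28 pred 0.0025 roll -0.06deg pitch -0.02 yaw 9.67 j3 -1.202 j7 2.08 F [ 0.3  0.5 -9.5]
0.4 -0.0099; 0.42 -0.0043; 0.441 0.0028; 0.46 0.0105; 0.48 0.0199; y settle check

est [-0.0046 -0.0047]
A 0.25 [-0.005, -0.004, -0.003, -0.001, 0.0, 0.0, 0.0]
```

View pics/c7.png

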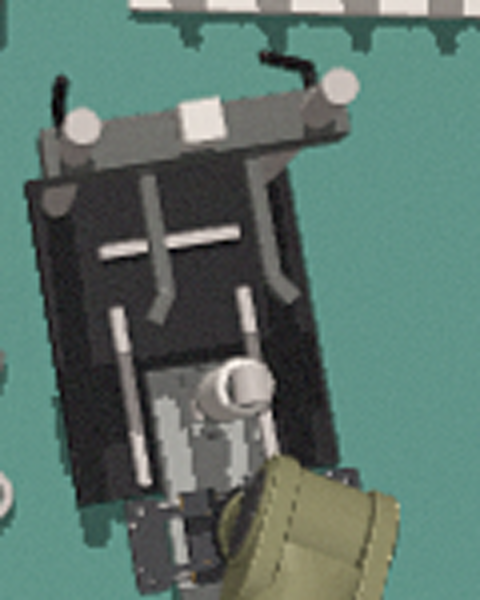

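```bash
python3 - <<'E'
from h import *
np.set_printoptions(precision=4,suppress=True)
T=grab('top');p=cv2.imread('pics/t4.png')
t=lambda x,y:(T,320+x/4-.375,160+y/4-.375)
print('corner',onz(*t(143,371),.065),'expect .5331 -.1422; eye',onz(*t(251,384),.362),'expect .5062 -.1925')
print('left edge',onz(*t(176,500),.065),onz(*t(146,385),.065))
g=cv2.cvtColor(p,cv2.COLOR_BGR2GRAY)
print(g[246:262,352:366])
E
python3 lean.py|tail -1; python3 st.py
```

```text
corner [ 0.5332 -0.1386  0.065 ] expect .5331 -.1422; eye [ 0.504  -0.1848  0.362 ] expect .5062 -.1925
left edge [ 0.4209 -0.1683  0.065 ] [ 0.5209 -0.1413  0.065 ]
[[123  50  47  47  52  51  49  52  53  47  53  52  49  49]
 [117  46  51  49  47  50  48  47  51  55  47  44  53  47]
 [ 87  48  50  51  59  50  47  49  51  45  32  33  36  30]
 [118  38  36  51  49  30  31  37  30  28  30  40  35  34]
 [115  32  29  34  34  40  31  34  33  24  33  29  28  30]
 [118  54  28  25  29  27  37  36  41  44  46  47  54  55]
 [121  76  25  32  37  51  59  59  64  78  95 109 109 107]
 [120  75  34  38  73 115 104 108 102 101 102 102 104  94]
 [127 101  34  36  68 102 103 103 104 101 101  99  90  80]
 [133 121  31  31  59 100 102 100  99  99 104 105  99  80]
 [129 118  27  30  54  90 103 100 101  99  99 100  99  83]
 [132 119  56  29  42  81 104 101  96 103 101 101 103 104]
 [134 124  72  26  35  72 107  96 102 112  95  99 100 104]
 [132 121  79  27  43  72 109 116 133 161 109 111  95  99]
 [134 128 103  21  38  69 129 173 171 169 171 157  94 102]
 [129 132 120  27  29  59 125 169 166 168 166 154 106 100]]
phi -0.007754645885437777 dir 0.11492131181514686 roll -0.0016186813452327754 27 o [ 0.50610062 -0.19206879  0.05256871]
27.05 [ 0.3977 -0.2105  0.0896] yaw -170.3071740715996 zax [ 0.0003 -0.0016 -1.    ] q [ 1.6027  0.1076 -1.2027  2.0556  0.1174  1.0492  2.0834] [-0.0919  0.9615 -9.009 ] 0.31860220989149124 49.89250672515482
```

>>> carry_out --pt "0.22 0.04 0 0.06 0.01 0 0" --pt "0.44 0.08 0 0.43 0.07 0 0" --pt "0.44 0.08 0 1.24 0.21 0 0" --pt "0.22 0.04 0 2.48 0.42 0 0" --pt "0 0 0 4.01 0.69 0 0" --pt "0 0 0 5.65 0.97 0 0" --pt "0 0 0 7.18 1.23 0 0" --pt "0 0 0 8.42 1.44 0 0" --pt "0 0 0 9.23 1.58 0 0" --pt "0 0 0 9.6 1.64 0 0" --pt "0 0 0 9.66 1.65 0 0"

```text
time: 28.15
position: [0.4944, -0.194, 0.0894]
tool_rot: [0.265, -3.13, 0.002]
ft_force: [-0.5, 0.1, -9.9]
grip_width: 0.32
grip_force: 49.9
```

```bash
sed -i 's/"x": \[[^]]*\]/"x": [-0.0078, -0.013]/' st.json; python3 step.py "[0.22,0.45,0.45,0.22,0,0,0,0,0,0,0]" null '[0.5,1,1,0.5,0,0,0]'
python3 - <<'E'
import cv2
a=cv2.imread('pics/last.png')[160:320,170:330]
cv2.imwrite('pics/c8.png',cv2.resize(a,None,fx=3.5,fy=3.5,interpolation=cv2.INTER_CUBIC))
E
```

```text
t 28.20 pos [ 0.494  -0.1942  0.0893] meas phi -0.04729001398835041 dir -0.6271516403093232 n 36 pred -0.0008 roll -0.07deg pitch 0.03 yaw 9.68 j3 -1.100 j7 1.78 F [-0.9 -0.8 -9.7]
0.4 0.0041; 0.42 0.0022; 0.441 -0.001; 0.46 -0.0051; 0.48 -0.0111; y settle check

est [-0.044  -0.0768]
A 2.58 [-0.049, -0.044, -0.027, -0.009, 0.0, 0.001, 0.001]
```

View pics/c8.png

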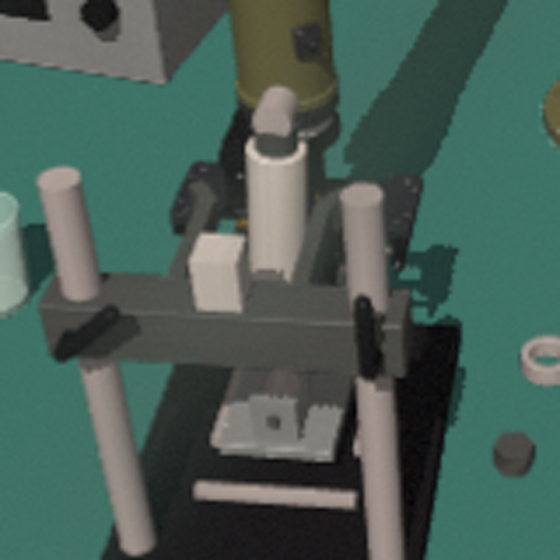

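Run:
```python
import lean,cv2,numpy as np
from h import *
import bal;from bal import *
lean.LO=.155
d=ctrl.get_image('scene');new=d['pixels'].copy()
ph=[]
for im in(cv2.imread('pics/last.png')[:,:,::-1].copy(),new):
    im[:,:240]=0
    dd=dict(d);dd['pixels']=im
    lean.grab=lambda n,s=None:dd
    r=lean.lean();print(r[0],r[1],r[3],r[4]['position']);ph.append(r[0])
bal.MGL=.44
for x0 in ([ph[1],1.7*ph[1]],[ph[1],(ph[1]-ph[0])/.05]):
    x,_,_=sim(x0,0,[0],None,-.05)
    A,(xx,p,o)=solve(x,0,[.5,1,1,.5,0,0,0,0],tail=.05);print(x0,A,[round(float(i[0]),3) for i in o])
```

```text
-0.06046786499366064 -0.270038981494973 16 [ 0.49370207 -0.19435898  0.08938169]
-0.0657217338540308 -0.2784540882906182 16 [ 0.49370207 -0.19435898  0.08938169]
[np.float64(-0.0657217338540308), np.float64(-0.11172694755185235)] 4.181221834473819 [-0.08, -0.071, -0.044, -0.014, 0.001, 0.002, 0.001, 0.001]
[np.float64(-0.0657217338540308), np.float64(-0.10507737720740304)] 4.137562545394397 [-0.079, -0.07, -0.043, -0.014, 0.001, 0.002, 0.001, 0.001]
```

>>> carry_out --pt "1.97 0.34 0 0 0 0 0" --pt "3.94 0.67 0 0 0 0 0" --pt "3.94 0.67 0 0 0 0 0" --pt "1.97 0.34 0 0 0 -0.2 0" --pt "0 0 0 0 0 -0.7 0" --pt "0 0 0 0 0 -1.4 0" --pt "0 0 0 0 0 -2 0" --pt "0 0 0 0 0 -2.2 0"

```text
time: 29.05
position: [0.4934, -0.1938, 0.0665]
tool_rot: [0.266, -3.129, 0.002]
ft_force: [-0.3, 0.4, -9.3]
grip_width: 0.318
grip_force: 49.9
```

```bash
cat > lf.py <<'E'
import lean,cv2,sys
from h import *
import bal;from bal import *
lean.LO=.17
bal.MGL=.44
ph=[]
for k in range(2):
    d=ctrl.get_image('scene');im=d['pixels'].copy();
    if k==1: cv2.imwrite('pics/lf.png',im[:,:,::-1])
    im[:,:int(sys.argv[1])]=0;d['pixels']=im
    lean.grab=lambda n,s=None:d
    r=lean.lean(dbg=(k==1));print(r[0],r[3],r[4]['time'],r[4]['position'],'roll',r[2]/D,r[4]['ft_force']);ph.append(r[0])
x,_,_=sim([ph[1],1.7*ph[1]],0,[0],None,-.05)
A,(xx,p,o)=solve(x,0,[.5,1,1,.5,0,0,0],tail=.05);print(A,[round(float(i[0]),3) for i in o],(ph[1]-ph[0])/.05)
E
python3 lf.py 236
```

```text
0.03519283238605941 11 29.1 [ 0.49356111 -0.19396001  0.06654784] roll -0.046917221335876357 [ 0.94915634  0.07546411 -9.5548292 ]
0.17 230 [(236, 13), (269, 10)]
0.174 228 [(236, 13), (269, 9)]
0.178 227 [(236, 13), (269, 9)]
0.182 226 [(236, 13), (269, 9)]
0.186 224 [(236, 12), (269, 9)]
0.19 223 [(236, 12), (269, 9)]
0.194 222 [(236, 12), (269, 9)]
0.198 221 [(236, 12), (269, 9)]
0.202 219 [(236, 12), (268, 10)]
0.206 218 [(236, 11), (268, 10)]
0.21 217 [(236, 11), (268, 11)]
0.03807669124356431 9 29.15 [ 0.49386524 -0.19409248  0.06698656] roll -0.05615587222423135 [-0.68181264 -0.12966502 -9.33313229]
-2.4222317214259506 [0.046, 0.041, 0.025, 0.008, -0.0, -0.001, -0.001] 0.05767717715009807
```

```bash
sed -i 's/im\[:,:int(sys.argv\[1\])\]=0;//' lf.py; sed -i 's/for k in range(2)/for k in range(int(sys.argv[1]),2)/; s/,(ph\[1\]-ph\[0\])\/.05)/)/; s/ph\[1\],1.7\*ph\[1\]/ph[-1],1.7*ph[-1]/' lf.py; python3 lf.py 1
```

```text
0.17 229 [(226, 23), (269, 10)]
0.174 228 [(226, 22), (269, 9)]
0.178 227 [(227, 21), (269, 9)]
0.182 226 [(232, 16), (269, 9)]
0.186 224 [(232, 16), (269, 9)]
0.19 223 [(232, 16), (269, 9)]
0.194 222 [(232, 16), (269, 9)]
0.198 220 [(231, 16), (269, 9)]
0.202 219 [(231, 16), (268, 10)]
0.206 218 [(231, 16), (268, 10)]
0.21 217 [(231, 16), (268, 11)]
0.0635424925719039 10 29.2 [ 0.49422057 -0.19417105  0.06735403] roll -0.06810218735133258 [ 0.36235839 -0.36658039 -9.10239962]
-4.042227308607185 [0.077, 0.068, 0.042, 0.014, -0.001, -0.002, -0.001]
```

>>> carry_out --pt "0 0 0 0 0 -0.2 0" --pt "0 0 0 0 0 -0.4 0" --pt "0 0 0 0 0 -0.5 0" --pt "0 0 0 0 0 -0.5 0" --pt "0 0 0 0 0 -0.5 0"

```text
time: 29.7
position: [0.4943, -0.1941, 0.0626]
tool_rot: [-0.265, 3.13, -0.003]
ft_force: [0.3, 0.2, -8.0]
grip_width: 0.319
grip_force: 49.9
```

```bash
python3 lf.py 1 | tail -3; python3 st.py
```

```text
0.21 218 [(229, 16), (268, 10)]
0.08203267977816348 10 29.75 [ 0.49424751 -0.19410444  0.06256925] roll -0.09374338640214248 [ 0.33171427 -0.39885968 -9.29037704]
-5.21847231633683 [0.1, 0.088, 0.054, 0.018, -0.001, -0.003, -0.001]
29.75 [ 0.4942 -0.1941  0.0626] yaw -170.31657444676316 zax [ 0.0004 -0.0016 -1.    ] q [ 1.243   0.4072 -1.0711  1.8992  0.4081  1.0746  1.7457] [ 0.3317 -0.3989 -9.2904] 0.31740944647918606 49.89182546501979
```

>>> carry_out --pt "0 0 0 0 0 -0.05 0" --pt "0 0 0 0 0 -0.1 0" --pt "0 0 0 0 0 -0.15 0" --pt "0 0 0 0 0 -0.15 0"

```text
time: 30.15
position: [0.4943, -0.1941, 0.0624]
tool_rot: [0.265, -3.13, 0.004]
ft_force: [-6.0, 2.2, 5.0]
grip_width: 0.318
grip_force: 49.9
```

```bash
python3 st.py
```

```text
30.15 [ 0.4943 -0.1941  0.0624] yaw -170.30466035934882 zax [-0.0006 -0.0027 -1.    ] q [ 1.2413  0.4078 -1.0706  1.8989  0.4099  1.0754  1.7439] [-6.0254  2.2018  4.9539] 0.3182589810428592 49.903205232694745
```

>>> carry_out --pt "0 0 0 0 0 0.1 0" --pt "0 0 0 0 0 0.1 0.45" --pt "0 0 0 0 0 0.1 0.7" --pt "0 0 0 0 0 0.1 0.9" --pt "0 0 0 0 0 0.1 0.9" --pt "0 0 0 0 0 0.1 0.9" --pt "0 0 0 0 0 0.1 0.9"

```text
time: 30.85
position: [0.4944, -0.1942, 0.0622]
tool_rot: [-0.265, 3.13, -0.003]
ft_force: [-0.5, -0.1, 0.8]
grip_width: 0.776
grip_force: 0.0
```

```bash
python3 st.py; python3 lf.py 1|tail -2|head -1
```

```text
30.85 [ 0.4944 -0.1942  0.0622] yaw -170.31404212796016 zax [ 0.0007 -0.0017 -1.    ] q [ 1.2424  0.4079 -1.0705  1.8993  0.4089  1.0737  1.7451] [-0.5162 -0.1302  0.8165] 0.7763152651666084 0.0
0.08123448492602599 10 30.9 [ 0.4943479  -0.19412389  0.06211179] roll -0.09762386494366206 [-0.67620971  0.43075099  0.90402063]
```

>>> carry_out --pt "0 0 0 0 0 0 0.9" --pt "0 0 0 0 0 1 0.9" --pt "0 0 0 0 0 3 0.9" --pt "0 0 0 0 0 6 0.9" --pt "0 0 0 -0.3 0 9 0.9" --pt "0 0 0 -1 0 12 0.9" --pt "0 0 0 -2 0 15 0.9" --pt "0 0 0 -3 0 18 0.9" --pt "0 0 0 -3 0 20 0.9" --pt "0 0 0 -3 0 20 0.9"

```text
time: 31.9
position: [0.4658, -0.1946, 0.2653]
tool_rot: [-0.264, 3.127, -0.01]
ft_force: [0.4, 0.4, -0.8]
grip_width: 0.896
grip_force: 0.0
```

```bash
python3 st.py
python3 - <<'E'
from h import *
grab('scene','s9.png');grab('top','t9.png')
a=cv2.imread('pics/t9.png')[150:310,220:440];b=cv2.imread('pics/s9.png')[160:320,150:370]
a=cv2.resize(a,None,fx=1.8,fy=3.6*.5);b=cv2.resize(b,None,fx=1.8,fy=1.8)
cv2.imwrite('pics/c9.png',np.hstack([a,b]))
E
```

```text
31.9 [ 0.4658 -0.1946  0.2653] yaw -170.33146007112393 zax [ 0.0042 -0.0063 -1.    ] q [ 1.5551  0.061  -1.2392  1.7113  0.0632  1.4048  2.0459] [ 0.4323  0.4153 -0.7617] 0.8964652332204313 0.0
```

View pics/c9.png

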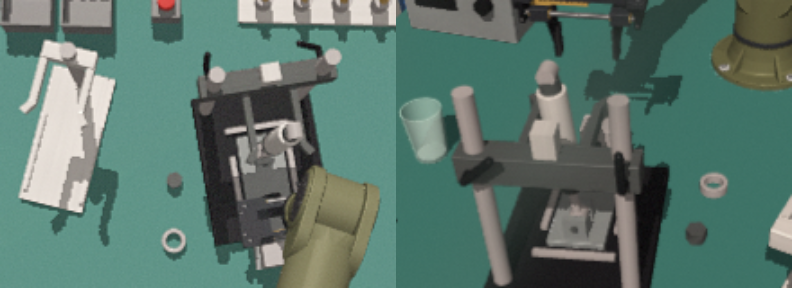

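The carrier lies between the rails just short of the stop. The damper stands between the prongs, resting on one of them, the arm is clear and nothing else has moved. I'm handing in.

```bash
python3 -c "
from bench import ctrl
print(ctrl.close_job())"
```

```text
the job is handed in; nothing more can be done
None
```

The job is handed in: after about 6.6 s balanced clear of the stand's fork (largest lean about 0.055 rad) and at most about 0.09 rad of lean on the way over, the carrier lies flat between the tester's rails about 12 mm short of the end stop, with the damper between the prongs leaning about 0.08 rad on the right-hand one, where it settled slowly.

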